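Set the stop of the carton labelling jig to a new carton size

ROBOT

A 7-joint arm with a two-finger parallel gripper is mounted at the origin on a cart in front of the work surface, level with it; the furniture and walls round the work are solid. World frame = base frame: x ahead of the robot, y to its left, z up, the work surface at z = 0. Lengths are in m, angles in rad, forces in N, time in s.
With the tool pointing down it reaches from about 0.35 to 0.9 m from the base axis. Payload 8.1 kg.
Tool frame: the origin (TCP) lies at the very end of the fingers, on their centre line; the grasp point (between the pads) lies 19 mm behind it; z points along the fingers, y is the line along which they close (so a half turn about z gives the same grasp; the last joint's range is limited). The gripper opens to 92 mm and grips with 3 to 60 N. Pads are 19 mm wide; open, the fingers measure 130 mm over their backs; the gripper's body (75 mm by 190 mm) begins 47 mm behind the grasp point.
Start: joints at [1.067, 0.434, 0.025, 1.573, -0.012, 1.134, -0.075], TCP at [0.244, -0.575, 0.227] pointing down, gripper open.
Joint ranges: [-2.62, 2.62], [-0.44, 2.09], [-1.27, 1.32], [0.08, 2.57], [-1.32, 4.46], [0.12, 2], [-2.74, 2.74]. Speed limits (rad/s): [2.22, 2.22, 3.01, 3.01, 3.14, 3.14, 3.14].

INTERFACE

Orientations are given as a 3x3 rotation matrix whose columns are the frame's x, y, z axes.
In Python, from bench import ctrl gives the robot as it stands.
- The arm moves only by the tool jog_arm, called after "Request:" as name(argument=value, ...) on one line, values as JSON. Schema: {"type":"object","properties":{"segments":{"type":"array","items":{"type":"array","items":{"type":"array","items":{"type":"number"},"minItems":6,"maxItems":6},"minItems":1,"maxItems":8},"minItems":1,"maxItems":1},"jaw":{"type":"number"},"grip_n":{"type":"number"},"only":{"type":"string"},"quiet":{"type":"boolean"},"lines":{"type":"string"}},"required":["segments"],"additionalProperties":false}. segments is a list that holds a single list of rows (three levels of brackets), with 1 to 8 rows, each of 6 numbers: dx, dy, dz in m, then a rotation vector rx, ry, rz in rad; each row shifts and turns the commanded pose from where the row before left it, along the tool's axes as they then stand; what a row does not reach is not made up. A row lasts 1/8 s, in which the tool goes at most 0.0625 m and 0.188 rad, less where a joint would pass 70% of its speed; a pose out of reach is approached as far as the arm can. jaw is the finger opening in m, set as the call begins (left out keeps the last). The fingers move at their own pace and stop on an object; grip_n is the grip in N (left out, the last holds). Time passes only in rows, so rows that do not move let the fingers close. The tool returns the time, the measured TCP pose, the force, the opening and the grip force at its end. only (a regular expression) keeps the lines of the reply that match it, lines (a string "A,B") keeps lines A to B, and quiet returns only ok. Input that does not fit is refused with a message, and nothing moves.
- ctrl.get_obs(): the state, without advancing time (a new reading comes with each control period).
- ctrl.grab_frame(name): name is "side" or "top" or "wrist"; returns a dict with "pixels" (384x512x3 uint8, blue, green, red), "vertical_fov" (degrees; the focal length in pixels is half the picture's height over the tangent of half this angle, whatever the lens; pixels are square), "cx", "cy" (the principal point, pixels), "k1" (the pictures are not rectified: a ray, as slopes to the right and down, at radius r is drawn at 1 + k1 r^2 times it, then the intrinsics apply), "cam_to_world" (4x4, takes a point from camera to world coordinates). Camera axes: x right, y up, looking along -z (the intrinsics and any distortion apply to the point x, -y, -z); pixel columns grow to the right and rows downward; lengths in m; the calibration is good to about 2 mm. A picture is of the moment at which its call begins. There is no depth.
- ctrl.hand_in(): hands the job in; it is judged then, once.
The state is a dict: "time_s": time; "joint_positions": joint angles; "dq": joint speeds; "joint_efforts": joint torques, N m; "ee_pos": TCP position; "tool_rot": TCP orientation; "wrist_force": force on the tool from outside, world axes, zero at the start; "wrist_torque": the same for the moment, N m; "width": finger opening in m; "grip_force": force on a finger pad.
Only numpy, scipy, OpenCV 4.12 (cv2) and the standard library are available. Lean on these libraries where they do the work, as an engineer would, in place of code of your own. Each camera call takes 0.05 s, during which the arm holds its last target. There are 200 camera calls.

TASK

Set the labelling jig up for the small flat carton: lay the carton flat in the jig's corner, a long side against the back fence and one short end against the end fence; then slide the stop snugly up to its other short end without crushing it, and screw the clamp knob up hard so that the stop is locked there. The knob has only been nipped up for the old size and has to be slackened before the stop will slide; leave the carton in the jig and the other things on the table where they are.

Things in the scene. Friction and masses are not known exactly. Their poses are not given: they have to be found in the camera images.
- jig: Labelling jig fixed on the table: grey plate 150 x 290 mm, its top 14 mm above the table. Origin: middle of the plate, at table height; z up, x to the back (away from the robot), y to the left. Back fence: steel bar along y from -130 to +110 mm, inner face at x = +60. End fence at the left: along x from -20 to +68 mm, inner face at y = +106, 8 mm thick. Both stand 16 mm above the plate.
- corner (a point): The carton's corner: where the inner faces of the back fence and the end fence meet, on the plate's top (jig x = +60, y = +106, z = 14 mm). Axes as the jig's; the carton belongs on its -x, -y side.
- rail: Steel guide rail fixed along the front of the plate, 24 mm wide, 12 mm high, 270 mm long along the jig's y, with a bevel on its front edge on which the clamp pad bears. Origin: its middle, on the plate (jig x = -42 mm).
- stop_face (a point): Middle of the sliding stop's black face, which looks to the end fence (+y). Axes as the jig's. The stop is a bar 12 mm thick reaching across the plate from the grey carriage on the rail; the face is 62 mm long along x, 4 to 24 mm above the plate; the bar's top is 25 mm above it. It slides along the jig's y only: about 1.2 N of friction when free; clamped, it holds over 20 N.
- stop_carriage: Grey carriage on the rail with the stop bar; it slides along the jig's y. Origin: on the rail's centre line at plate height (jig x = -42 mm), 8 mm to the right (-y) of the stop face. The saddle is 58 mm in x, 52 mm in y and 32 mm high above the plate.
- knob_grip (a point): Middle of the black four-lobed clamp knob: square with scooped sides, 34 mm across flats (along point x and y), 41 mm over the lobes, 24 mm high along point z, the turning axis, which points out and leans 30 degrees from vertical to the jig's -x. 40 mm in front of the rail's centre line, 68 mm above the plate. A flange lies 20 mm under this point. Clockwise seen from outside (about -z) tightens.
- clamp_pad: Brass pad hidden in the carriage (not to be touched); the knob presses it on the rail's bevel. Origin: near the bevel on the knob's axis. Starts pressed at 30 to 42 N; each rad of the knob is about 25 N, so 1.3 to 1.7 rad anticlockwise free it (1.2 rad more is possible). Turning takes 0.13 to 0.2 N m; clockwise it ends at a hard stop at about 62 N, 2.4 rad after first touch.
- flat_carton: The small flat white carton, 50 mm (its x) by 85 mm (its y) by 38 mm high, 50 g, loose on the table to the right of the jig. Origin: centre of its underside.
- cube_carton: The larger, almost cubic white carton, 74 x 74 x 55 mm, a bystander beside the flat one (their places may be swapped). Origin: centre of its underside.
- calculator: Pocket calculator lying to the left in front, 115 x 68 x 13 mm, a bystander. Origin: underside.
- plug_sensor: White plug-in gadget lying behind the jig to the right, 94 x 46 x 24 mm, a bystander. Origin: underside.

How it is judged:
By the outcome, as a careful person would: the job done as asked, in the order asked, and still so for the second after the job is handed in, with the robot touching nothing.
It also fails if it takes over 66 s, if anything falls off the work surface, if the arm or the gripper's body presses on something with over 40 N, if the wrist force passes 120 N, or if a joint passes its speed limit or range.

## Working session

There is one attempt and no reset: what is moved stays moved. The work goes in short steps, Python scripts to look and compute and a tool call to move; the robot and the scene stay as the last step left them, time stands still between calls to the robot, and variables do not carry over. Pictures are saved under pics/ and viewed, at most 13 in all, crops included, and the job is handed in when it is done.

```bash
ls; mkdir -p pics
```

Create h.py:
```python
import numpy as np, cv2
from bench import ctrl
def shot(name,fn):
    f=ctrl.grab_frame(name); cv2.imwrite('pics/'+fn,f['pixels'])
    np.savez('pics/'+fn[:-4]+'.npz',**{k:np.array(v) for k,v in f.items()}); return f
def load(fn): return dict(np.load('pics/'+fn+'.npz'))
def K(f):
    H=f['pixels'].shape[0]; F=H/2/np.tan(np.radians(float(f['vertical_fov']))/2)
    return np.array([[F,0,float(f['cx'])],[0,F,float(f['cy'])],[0,0,1]]),np.array([float(f['k1']),0,0,0])
def ray(f,uv):
    k,d=K(f); n=cv2.undistortPoints(np.array(uv,float).reshape(-1,1,2),k,d)[:,0]
    T=np.array(f['cam_to_world']); D=np.c_[n[:,0],-n[:,1],-np.ones(len(n))]@T[:3,:3].T
    return T[:3,3],D
def onz(f,uv,z):
    o,D=ray(f,uv); return o+D*((z-o[2])/D[:,2])[:,None]
def proj(f,P):
    k,d=K(f); T=np.array(f['cam_to_world']); p=(np.array(P,float).reshape(-1,3)-T[:3,3])@T[:3,:3]
    return cv2.projectPoints(p*[1,-1,-1],np.zeros(3),np.zeros(3),k,d)[0][:,0]
```

Run:
```python
from h import *
np.set_printoptions(precision=3,suppress=True)
a=shot('top','t0.png');b=shot('side','s0.png')
for f in(a,b): print(f['cam_to_world'],f['vertical_fov'],f['k1'],f['cx'],f['cy'])
o=ctrl.get_obs();print(o['tool_rot'],o['width'],o['time_s'])
```

```text
bench.py
pics
[[ 0.02   0.986 -0.163  0.389]
 [-0.999  0.014 -0.036 -0.046]
 [-0.033  0.164  0.986  1.046]
 [ 0.     0.     0.     1.   ]] 57.92335560640173 -0.015103325947880653 254.82358800382792 194.90076499798005
[[-0.915  0.21  -0.344  0.164]
 [-0.403 -0.497  0.769  0.847]
 [-0.009  0.842  0.539  0.677]
 [ 0.     0.     0.     1.   ]] 45.968956222180985 -0.1722522676604916 266.0513366092835 190.940234133135
[[ 0.921  0.39  -0.001]
 [ 0.39  -0.921  0.001]
 [-0.    -0.001 -1.   ]] 0.09179094187655776 0.1
```

View pics/t0.png

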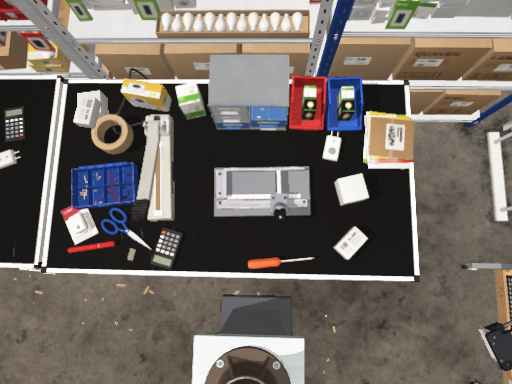

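View pics/s0.png

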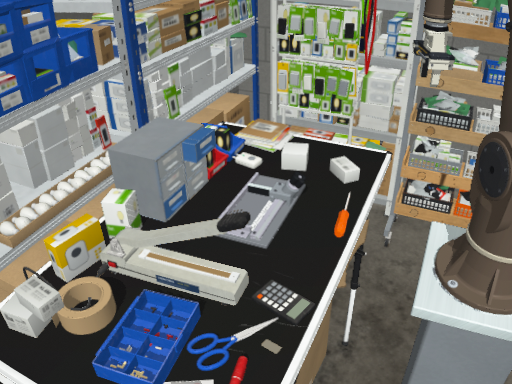

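The top view shows the jig at about (262,192), the knob at (280,212), the cube at (351,189) and the flat carton at (350,242). The side view confirms this layout. I'll enlarge the crop and segment.

Run:
```python
from h import *
np.set_printoptions(precision=4,suppress=True)
f=load('t0');g=f['pixels']
c=cv2.resize(g[155:270,200:380],None,fx=4,fy=4,interpolation=cv2.INTER_CUBIC);cv2.imwrite('pics/t0c.png',c)
gr=cv2.cvtColor(g,cv2.COLOR_BGR2GRAY)
m=(gr>60).astype(np.uint8)
cs,_=cv2.findContours(m[155:262,205:385],cv2.RETR_EXTERNAL,cv2.CHAIN_APPROX_NONE)
for k in cs:
    if cv2.contourArea(k)<150: continue
    k=k+[205,155]; 
    for z in (0.014,0.038,0.055):
        P=onz(f,k[:,0],z)[:,:2]; r=cv2.minAreaRect((P*1000).astype(np.float32)); print(z,cv2.contourArea(k),r)
```

```text
0.014 615.5 ((420.84686279296875, -292.08489990234375), (58.25984191894531, 94.6751480102539), 44.935794830322266)
0.038 615.5 ((420.0993347167969, -286.3691101074219), (56.90467071533203, 92.47286987304688), 44.93547439575195)
0.055 615.5 ((419.5699157714844, -282.3203125), (55.944732666015625, 90.91292572021484), 44.9354362487793)
0.014 801.5 ((582.3282470703125, -297.6480407714844), (84.37124633789062, 93.34812927246094), 14.171204566955566)
0.038 801.5 ((577.82470703125, -291.80279541015625), (82.40869140625, 91.17671203613281), 14.171238899230957)
0.055 801.5 ((574.6346435546875, -287.66241455078125), (81.0185317993164, 89.63863372802734), 14.171221733093262)
0.014 4565.5 ((572.3055419921875, -29.291030883789062), (152.05319213867188, 290.2734069824219), 1.6304931640625)
0.038 4565.5 ((568.0350952148438, -29.688140869140625), (148.5162353515625, 283.5212707519531), 1.6304829120635986)
0.055 4565.5 ((565.0101928710938, -29.969406127929688), (146.01092529296875, 278.7385559082031), 1.6304973363876343)
0.014 249.5 ((667.2042236328125, -368.04833984375), (40.68333435058594, 64.44544982910156), 0.658980667591095)
0.038 249.5 ((660.7264404296875, -360.5655517578125), (39.736915588378906, 62.946372985839844), 0.6589975357055664)
0.055 249.5 ((656.1378173828125, -355.26513671875), (39.066627502441406, 61.8845100402832), 0.6589476466178894)
```

View pics/t0c.png

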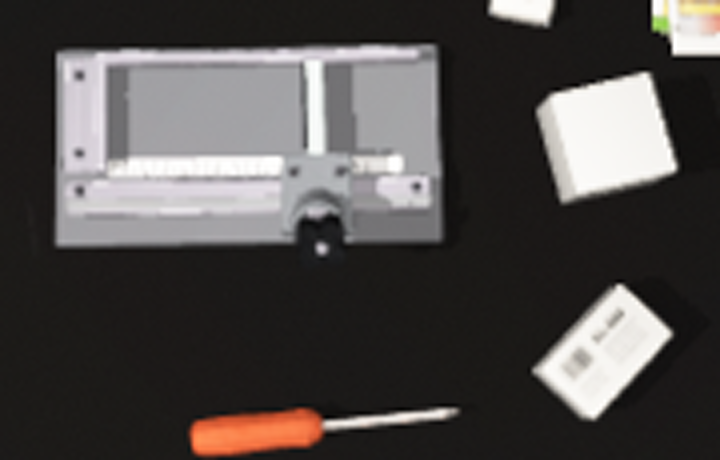

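The crop shows the plate corners at about (57,50), (437,45), (443,242) and (57,246). The stop bar is at x≈315, the knob at (320,235), and the flat carton's top corners are at (620,285), (672,335), (590,420) and (533,370). Next I'll fit the edges precisely.

Run:
```python
from h import *
np.set_printoptions(precision=4,suppress=True)
f=load('t0');g=f['pixels'];gr=cv2.cvtColor(g,cv2.COLOR_BGR2GRAY).astype(float)
# subpixel edge along scan lines: first crossing of 70 from outside
def edge(pts):
    P=onz(f,pts,.014)[:,:2]; vx,vy,x,y=cv2.fitLine(P.astype(np.float32),cv2.DIST_HUBER,0,.001,.001).ravel()
    return np.array([x,y]),np.array([vx,vy])
def cross(v,t):
    i=np.argmax(v>t); return i-1+(t-v[i-1])/(v[i]-v[i-1])
L=edge([(205+cross(gr[r,205:],70),r) for r in range(172,212)])
R=edge([(320-cross(gr[r,320::-1],60),r) for r in range(172,212)])
F=edge([(c,228-cross(gr[228::-1,c],60)) for c in list(range(220,268))+list(range(294,306))])
B=edge([(c,158+cross(gr[158:,c],60)) for c in range(220,305)])
for n,e in zip('LRFB',(L,R,F,B)): print(n,e, np.degrees(np.arctan2(e[1][1],e[1][0])))
def isec(a,b):
    s=np.linalg.solve(np.c_[a[1],-b[1]],b[0]-a[0]);return a[0]+s[0]*a[1]
C=np.array([isec(L,F),isec(R,F),isec(R,B),isec(L,B)]);print(C,C.mean(0),[np.linalg.norm(C[i]-C[i-1]) for i in range(4)])
# carton
for t in (140,180,200,215):
    m=(gr>t).astype(np.uint8);m[:220]=0;m[:,:330]=0;m[262:]=0;m[:,372:]=0
    m=cv2.morphologyEx(m,cv2.MORPH_CLOSE,np.ones((5,5)))
    k=max(cv2.findContours(m,0,cv2.CHAIN_APPROX_NONE)[0],key=cv2.contourArea)
    P=onz(f,k[:,0],.038)[:,:2];print(t,cv2.minAreaRect((P*1000).astype(np.float32)))
```

```text
L (array([0.5672, 0.1169], dtype=float32), array([0.9994, 0.0338], dtype=float32)) 1.9367733
R (array([ 0.5859, -0.1741], dtype=float32), array([0.9998, 0.0178], dtype=float32)) 1.0201246
F (array([0.4949, 0.0027], dtype=float32), array([ 0.0341, -0.9994], dtype=float32)) -88.044075
B (array([ 0.6486, -0.017 ], dtype=float32), array([ 0.0273, -0.9996], dtype=float32)) -88.43395
[[ 0.4911  0.1144]
 [ 0.501  -0.1756]
 [ 0.6529 -0.1729]
 [ 0.6449  0.1196]] [ 0.5725 -0.0286] [np.float32(0.15385178), np.float32(0.2901033), np.float32(0.15188144), np.float32(0.29253918)]
140 ((420.0540466308594, -286.384033203125), (53.030296325683594, 88.38627624511719), 44.9205322265625)
180 ((420.8061828613281, -287.3070068359375), (51.32622528076172, 86.6631088256836), 46.25753402709961)
200 ((420.7067565917969, -287.143798828125), (49.22429656982422, 86.26667022705078), 44.900169372558594)
215 ((421.4986267089844, -287.8846435546875), (49.101165771484375, 84.1646728515625), 45.16731262207031)
```

Add to h.py:
```python
from scipy.spatial.transform import Rotation as Rn
JY=np.radians(1.75); JR=Rn.from_euler('z',JY).as_matrix(); JO=np.array([.572,-.0286,0])
def jig(p): return JR@np.array(p,float)+JO
def down(yang):  # tool down, tool y at angle yang (deg) in world
    a=np.radians(yang); y=np.array([np.cos(a),np.sin(a),0]); z=np.array([0,0,-1.]); return np.c_[np.cross(y,z),y,z]
def delta(p,R):
    o=ctrl.get_obs();T=np.array(o['tool_rot']);np.set_printoptions(precision=4,suppress=True)
    print('d',T.T@(np.array(p)-o['ee_pos']),'rot',Rn.from_matrix(T.T@R).as_rotvec(),'j',o['joint_positions'],'f',o['wrist_force'],'w',o['width'],'t',o['time_s'])
```

```text
(no output)
```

Request:
jog_arm(segments=[[[0.046, -0.0327, 0, 0, 0, 0], [0.046, -0.0327, 0, 0, 0, 0], [0.046, -0.0327, 0, 0, 0, 0], [0.046, -0.0327, 0, 0, 0, 0], [0.046, -0.0327, 0, 0, 0, 0], [0.046, -0.0327, 0, 0, 0, 0]]])

```text
time_s: 0.85
ee_pos: [0.422, -0.2855, 0.2266]
tool_rot: [[0.921, 0.39, -0.0], [0.39, -0.921, -0.0], [-0.0, -0.0, -1.0]]
wrist_force: [1.2, 0.2, -0.2]
width: 0.0918
grip_force: 0.0
```

Request:
jog_arm(segments=[[[0, 0, 0, 0, 0, -0.188], [0, 0, 0, 0, 0, -0.188], [0, 0, 0, 0, 0, -0.188], [0, 0, 0, 0, 0, -0.188], [0, 0, 0, 0, 0, -0.188], [0, 0, 0, 0, 0, -0.188], [0, 0, 0, 0, 0, -0.188], [0, 0, 0, 0, 0, -0.188]]])

```text
time_s: 1.85
ee_pos: [0.4211, -0.2871, 0.2264]
tool_rot: [[-0.33, 0.944, -0.001], [0.944, 0.33, 0.0], [0.001, -0.0, -1.0]]
wrist_force: [0.4, -0.8, 0.7]
width: 0.0921
grip_force: 0.0
```

```bash
python3 -c "
from h import *
delta([.4212,-.2875,.019],down(45))"
```

```text
d [-0.0005  0.      0.2074] rot [-0.0004 -0.0006 -0.4494] j [ 0.7945  0.2791 -0.3749  1.8254  0.1159  1.0593  0.7118] f [ 0.3541 -0.8481  0.6887] w 0.09210897764338141 t 1.85
```

Request:
jog_arm(segments=[[[0, 0, 0.04, 0, 0, -0.15], [0, 0, 0.04, 0, 0, -0.15], [0, 0, 0.04, 0, 0, -0.15], [0, 0, 0, 0, 0, 0]]])

```text
time_s: 2.35
ee_pos: [0.4192, -0.2862, 0.1044]
tool_rot: [[-0.703, 0.712, -0.005], [0.712, 0.703, 0.003], [0.006, -0.001, -1.0]]
wrist_force: [-0.8, 0.4, -0.5]
width: 0.0917
grip_force: 0.0
```

Run:
```python
from h import *
f=shot('wrist','w0.png');delta([.4212,-.2875,.019],down(45))
gr=cv2.cvtColor(f['pixels'],cv2.COLOR_BGR2GRAY)
print(proj(f,[[.4212,-.2875,.038]]))
for t in (140,180,200):
    m=cv2.morphologyEx((gr>t).astype(np.uint8),cv2.MORPH_CLOSE,np.ones((9,9)))
    for k in cv2.findContours(m,0,cv2.CHAIN_APPROX_NONE)[0]:
        if cv2.contourArea(k)>5000: print(t,cv2.contourArea(k),cv2.boundingRect(k),cv2.minAreaRect((onz(f,k[:,0],.038)[:,:2]*1000).astype(np.float32)))
```

```text
d [-0.0012 -0.0001  0.0872] rot [-0.0003 -0.0029 -0.0087] j [ 0.8233  0.4322 -0.4322  1.9634  0.2462  0.7997  1.0295] f [-0.1456 -0.4715  0.4087] w 0.0914691391515906 t 2.4
[[259.7158 206.051 ]]
140 20197.5 (0, 323, 378, 61) ((473.3398132324219, -465.13555908203125), (418.28533935546875, 84.55988311767578), 46.57059860229492)
140 5074.0 (225, 155, 62, 89) ((416.13897705078125, -286.4493103027344), (50.94295120239258, 79.07965850830078), 46.17827224731445)
180 19104.0 (0, 325, 377, 59) ((473.9432373046875, -466.1795349121094), (417.6268615722656, 82.10440063476562), 46.59025955200195)
```

View pics/w0.png

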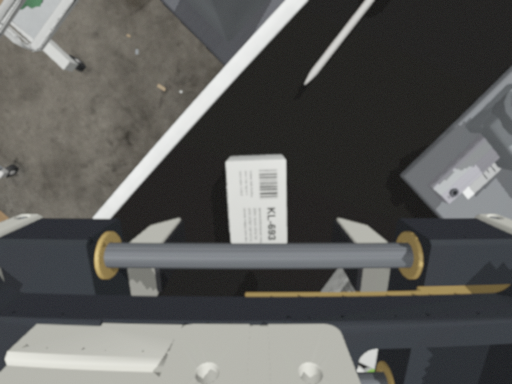

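The wrist view shows the carton (columns 225–287, near edge at row 157) centred between the fingers and parallel to them. I'll descend and grip.

Request:
jog_arm(segments=[[[-0.001, 0, 0.03, 0, -0.003, -0.01], [0, 0, 0.03, 0, 0, 0], [0, 0, 0.025, 0, 0, 0], [0, 0, 0, 0, 0, 0]]])

```text
time_s: 2.9
ee_pos: [0.4224, -0.2881, 0.0222]
tool_rot: [[-0.708, 0.706, 0.002], [0.706, 0.708, -0.002], [-0.003, -0.001, -1.0]]
wrist_force: [0.1, 0.1, 0.3]
width: 0.0917
grip_force: 0.0
```

Request:
jog_arm(segments=[[[0, 0, 0, 0, 0, 0], [0, 0, 0, 0, 0, 0], [0, 0, 0, 0, 0, 0], [0, 0, 0, 0, 0, 0], [0, 0, 0, 0, 0, 0], [0, 0, 0, 0, 0, 0]]], jaw=0.03, grip_n=10)

```text
time_s: 3.65
ee_pos: [0.4222, -0.2881, 0.0219]
tool_rot: [[-0.71, 0.704, 0.002], [0.704, 0.71, -0.002], [-0.003, -0.0, -1.0]]
wrist_force: [-0.6, 0.5, 4.7]
width: 0.0506
grip_force: 10.0
```

```bash
python3 -c "
from h import *
delta(jig([.035-.003,.0635-.004,.12]),down(1.75))"
```

```text
d [ 0.0971  0.3539 -0.0985] rot [0.001  0.0031 0.7593] j [ 0.7694  0.5567 -0.3713  2.0314  0.3436  0.6097  0.9552] f [-0.5877  0.546   4.729 ] w 0.05060792273074194 t 3.65
```

Request:
jog_arm(segments=[[[0, 0, -0.06, 0, 0, 0], [0, 0, -0.06, 0, 0, 0], [0.0162, 0.059, 0, 0, 0, 0], [0.0162, 0.059, 0, 0, 0, 0], [0.0162, 0.059, 0, 0, 0, 0], [0.0162, 0.059, 0, 0, 0, 0], [0.0162, 0.059, 0, 0, 0, 0], [0.0162, 0.059, 0, 0, 0, 0]]])

```text
time_s: 4.65
ee_pos: [0.6028, 0.0337, 0.1411]
tool_rot: [[-0.71, 0.704, 0.002], [0.704, 0.71, -0.002], [-0.003, -0.0, -1.0]]
wrist_force: [1.0, -0.5, -0.1]
width: 0.0501
grip_force: 10.0
```

Request:
jog_arm(segments=[[[0, 0, 0, 0, 0, 0.152], [0, 0, 0, 0, 0, 0.152], [0, 0, 0, 0, 0, 0.152], [0, 0, 0, 0, 0, 0.152], [0, 0, 0, 0, 0, 0.152], [0, 0, 0, 0, 0, 0]]])

```text
time_s: 5.4
ee_pos: [0.6019, 0.0323, 0.1411]
tool_rot: [[-0.031, 1.0, 0.002], [1.0, 0.031, -0.002], [-0.002, 0.002, -1.0]]
wrist_force: [-0.9, 0.0, -1.2]
width: 0.0506
grip_force: 10.0
```

```bash
python3 -c "
from h import *
delta(jig([.035-.004,.0635-.005,.04]),down(1.75));shot('top','t1.png');shot('side','s1.png')
f=load('s1');cv2.imwrite('pics/s1c.png',cv2.resize(f['pixels'][150:260,190:330],None,fx=5,fy=5,interpolation=2))
f=load('t1');cv2.imwrite('pics/t1c.png',cv2.resize(f['pixels'][140:250,200:340],None,fx=5,fy=5,interpolation=2))"
```

```text
d [-0.0012 -0.0009  0.1011] rot [0.0015 0.0025 0.0006] j [ 0.0693  0.5015 -0.3054  1.7126  0.1814  0.954  -0.2748] f [-0.9049  0.0015 -1.2103] w 0.05062567263314416 t 5.4
```

View pics/s1c.png

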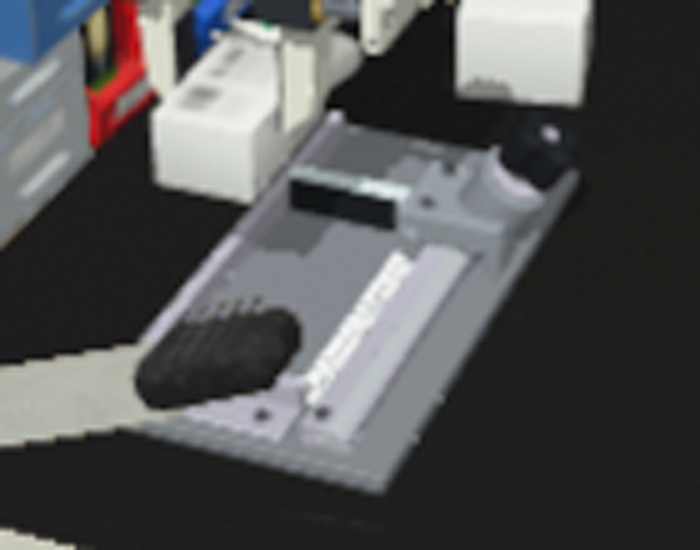

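The side crop shows the carton held level over the plate. The stop's black face is at about (345,200) and the knob at (540,150), and nothing is in the way. Lowering to just off the corner.

Request:
jog_arm(segments=[[[-0.001, -0.001, 0.03, 0, 0, 0], [0, 0, 0.03, 0, 0, 0], [0, 0, 0.03, 0, 0, 0], [0, 0, 0.008, 0, 0, 0], [0, 0, 0.004, 0, 0, 0], [0, 0, 0, 0, 0, 0]]])

```text
time_s: 6.25
ee_pos: [0.602, 0.031, 0.0402]
tool_rot: [[-0.03, 1.0, 0.003], [1.0, 0.03, -0.002], [-0.002, 0.003, -1.0]]
wrist_force: [-0.7, 0.3, -1.1]
width: 0.0503
grip_force: 10.0
```

Request:
jog_arm(segments=[[[0, 0, 0.001, 0, 0, 0], [0, 0, 0, 0, 0, 0], [0, 0, 0, 0, 0, 0]]])

```text
time_s: 6.62
ee_pos: [0.6015, 0.0309, 0.0387]
tool_rot: [[-0.03, 1.0, 0.003], [1.0, 0.03, -0.002], [-0.002, 0.002, -1.0]]
wrist_force: [-0.2, 0.2, -0.1]
width: 0.0506
grip_force: 10.0
```

Request:
jog_arm(segments=[[[0, 0.001, 0, 0, 0, 0], [0, 0.001, 0, 0, 0, 0], [0, 0.001, 0, 0, 0, 0], [0, 0, 0, 0, 0, 0]]])

```text
time_s: 7.12
ee_pos: [0.6045, 0.0309, 0.0384]
tool_rot: [[-0.03, 1.0, 0.002], [1.0, 0.03, -0.002], [-0.002, 0.002, -1.0]]
wrist_force: [-0.1, -0.6, -0.5]
width: 0.0499
grip_force: 10.0
```

Request:
jog_arm(segments=[[[0, 0, 0.001, 0, 0, 0], [0, 0, 0, 0, 0, 0], [0, 0, 0.001, 0, 0, 0], [0, 0, 0, 0, 0, 0], [0, 0, 0, 0, 0, 0]]])

```text
time_s: 7.75
ee_pos: [0.6044, 0.0309, 0.0364]
tool_rot: [[-0.03, 1.0, 0.002], [1.0, 0.03, -0.002], [-0.002, 0.002, -1.0]]
wrist_force: [1.0, -0.6, 0.2]
width: 0.0504
grip_force: 10.0
```

Request:
jog_arm(segments=[[[0, 0.001, 0, 0, 0, 0], [0, 0.0005, 0, 0, 0, 0], [0, 0, 0, 0, 0, 0], [0, 0, 0, 0, 0, 0]]])

```text
time_s: 8.25
ee_pos: [0.6051, 0.0311, 0.0362]
tool_rot: [[-0.03, 1.0, 0.001], [1.0, 0.03, -0.002], [-0.002, 0.001, -1.0]]
wrist_force: [-5.1, 1.8, 1.3]
width: 0.0504
grip_force: 9.9
```

Request:
jog_arm(segments=[[[0, 0.001, 0, 0, 0, 0], [0, 0.0005, 0, 0, 0, 0], [0, 0, 0, 0, 0, 0], [0, 0, 0, 0, 0, 0]]])

```text
time_s: 8.75
ee_pos: [0.6055, 0.0314, 0.0361]
tool_rot: [[-0.03, 1.0, -0.001], [1.0, 0.03, -0.002], [-0.002, -0.001, -1.0]]
wrist_force: [-8.8, 0.7, 4.2]
width: 0.0503
grip_force: 10.0
```

Request:
jog_arm(segments=[[[0.001, -0.0008, 0, 0, 0, 0], [0.001, 0, 0, 0, 0, 0], [0.001, 0, 0, 0, 0, 0], [0, 0, 0, 0, 0, 0]]])

```text
time_s: 9.25
ee_pos: [0.6055, 0.0322, 0.0361]
tool_rot: [[-0.029, 1.0, -0.0], [1.0, 0.029, -0.004], [-0.004, -0.0, -1.0]]
wrist_force: [-6.0, -3.6, 1.4]
width: 0.0507
grip_force: 10.0
```

Request:
jog_arm(segments=[[[0.001, 0, 0, 0, 0, 0], [0.001, 0, 0, 0, 0, 0], [0, 0, 0, 0, 0, 0]]])

```text
time_s: 9.62
ee_pos: [0.6054, 0.0342, 0.0361]
tool_rot: [[-0.029, 1.0, -0.0], [1.0, 0.029, -0.004], [-0.004, -0.0, -1.0]]
wrist_force: [-5.7, -4.7, 1.4]
width: 0.0503
grip_force: 10.0
```

```bash
python3 -c "
from h import *
delta(jig([.035,.0635,.036]),down(1.75))"
```

```text
d [ 0.0018 -0.0003  0.0001] rot [-0.0002  0.0044 -0.0017] j [ 0.038   0.6333 -0.2702  1.7879  0.2394  0.7532 -0.3291] f [-5.6796 -4.6607  1.4303] w 0.05031239728811758 t 9.625
```

Request:
jog_arm(segments=[[[0.001, -0.0003, 0, 0, 0, 0], [0.001, 0, 0, 0, 0, 0], [0, 0, 0, 0, 0, 0], [0, 0, 0, 0, 0, 0]]])

```text
time_s: 10.12
ee_pos: [0.6053, 0.0366, 0.0361]
tool_rot: [[-0.029, 1.0, 0.0], [1.0, 0.029, -0.004], [-0.004, 0.0, -1.0]]
wrist_force: [-5.1, -3.1, 1.3]
width: 0.0506
grip_force: 10.0
```

Run:
```python
from h import *
f=shot('side','s2.png');cv2.imwrite('pics/s2c.png',cv2.resize(f['pixels'][150:260,190:330],None,fx=5,fy=5,interpolation=2))
```

```text
(no output)
```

View pics/s2c.png

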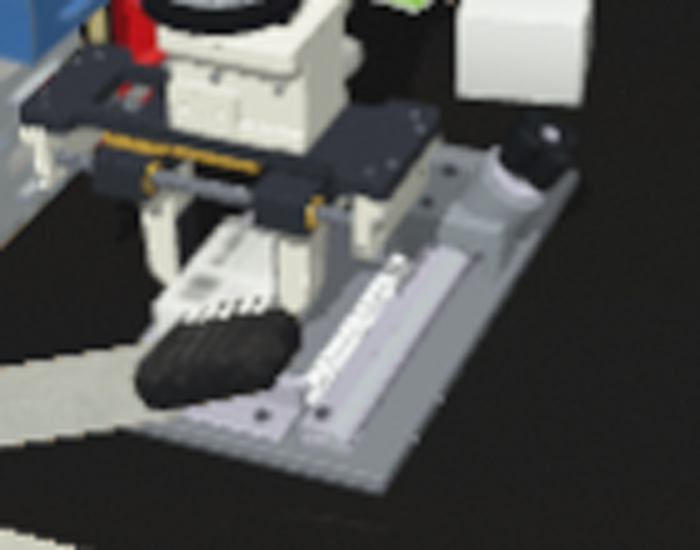

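The carton is in the corner region, but the sealer's handle hides its left end. I'll push a little further to feel for the end fence.

Request:
jog_arm(segments=[[[0.001, -0.0003, 0, 0, 0, 0], [0.001, 0, 0, 0, 0, 0], [0, 0, 0, 0, 0, 0], [0, 0, 0, 0, 0, 0]]])

```text
time_s: 10.68
ee_pos: [0.6053, 0.0367, 0.0362]
tool_rot: [[-0.028, 1.0, 0.001], [1.0, 0.028, -0.006], [-0.006, 0.001, -1.0]]
wrist_force: [-2.6, -7.6, 1.8]
width: 0.05
grip_force: 10.0
```

Request:
jog_arm(segments=[[[0.001, 0, 0, 0, 0, 0], [0.001, 0, 0, 0, 0, 0], [0, 0, 0, 0, 0, 0], [0, 0, 0, 0, 0, 0]]])

```text
time_s: 11.18
ee_pos: [0.6053, 0.0368, 0.0363]
tool_rot: [[-0.027, 1.0, 0.001], [1.0, 0.027, -0.008], [-0.008, 0.001, -1.0]]
wrist_force: [-4.2, -12.1, 4.0]
width: 0.0505
grip_force: 10.0
```

Request:
jog_arm(segments=[[[-0.0015, -0.0004, 0, 0, 0, 0], [-0.0015, 0, 0, 0, 0, 0], [0, 0, 0, 0, 0, 0], [0, 0, 0, 0, 0, 0]]])

```text
time_s: 11.68
ee_pos: [0.6053, 0.0367, 0.0363]
tool_rot: [[-0.028, 1.0, 0.002], [1.0, 0.028, -0.005], [-0.005, 0.002, -1.0]]
wrist_force: [-2.4, -6.2, 1.1]
width: 0.0501
grip_force: 10.0
```

Request:
jog_arm(segments=[[[0, 0, 0, 0, 0, 0], [0, 0, 0, 0, 0, 0], [0, 0, 0, 0, 0, 0], [0, 0, 0, 0, 0, 0]]], jaw=0.09)

```text
time_s: 12.18
ee_pos: [0.6056, 0.0392, 0.0365]
tool_rot: [[-0.03, 1.0, 0.003], [1.0, 0.03, -0.002], [-0.002, 0.002, -1.0]]
wrist_force: [-0.4, 0.6, -0.3]
width: 0.0857
grip_force: 0.0
```

Request:
jog_arm(segments=[[[0, 0, -0.03, 0, 0, 0], [0, 0, -0.05, 0, 0, 0], [0, 0, -0.05, 0, 0, 0], [0, 0, -0.04, 0, 0, 0]]])

```text
time_s: 12.68
ee_pos: [0.6053, 0.0396, 0.2087]
tool_rot: [[-0.03, 1.0, 0.004], [1.0, 0.03, -0.002], [-0.002, 0.004, -1.0]]
wrist_force: [-0.5, 0.1, 0.2]
width: 0.0901
grip_force: 0.0
```

Run:
```python
from h import *
delta([.49,-.08,.2],down(1.75))
f=load('t0');gr=cv2.cvtColor(f['pixels'],cv2.COLOR_BGR2GRAY)
J=lambda P:(P-JO)@JR
for r in (176,182,188): print(r,gr[r,272:292])
for r in (182,): 
    for c in (274.5,276,281.5,): print(c,J(onz(f,[(c,r)],.039)))
# knob: dark blob
m=((gr<45)).astype(np.uint8)
print(gr[204:222,270:292])
s=load('s1')
# side: stop face corners (crop/5+offset): image corners
o=lambda x,y:(190+(x+.5)/5-.5,150+(y+.5)/5-.5)
print('facetop',J(onz(s,[o(290,180),o(397,202)],.038)),'facebot',J(onz(s,[o(290,208),o(397,230)],.018)))
```

```text
d [-0.1161 -0.1189  0.0085] rot [ 0.0038  0.0019 -0.0004] j [ 0.0677  0.4419 -0.318   1.6261  0.154   1.0947 -0.2619] f [-0.4553  0.0608  0.171 ] w 0.09008169416066439 t 12.675
176 [162 162 163 118 136 237 248 248 213 134 115 115 115 114 115 115 150 164
 164 164]
182 [163 164 164 135 130 234 247 248 217 137 115 115 115 114 115 114 151 164
 164 164]
188 [163 163 164 138  96 231 247 247 235 164 115 115 115 114 115 115 115 151
 164 164]
274.5 [[ 0.0214 -0.0395  0.039 ]]
276 [[ 0.0213 -0.0439  0.039 ]]
281.5 [[ 0.021  -0.0602  0.039 ]]
[[181 17
[... 1092 characters left out ...]
86  76  76  74]
 [ 35  34  34  34  27  26  29  29  49 154 179 127  56  31  26  18  23  26
   28  29  29  28]
 [ 24  25  24  25  22  26  30  31  44 156 202 144  56  32  32  27  21  24
   25  25  26  25]
 [ 25  25  25  25  24  28  28  32  32  88 126  85  38  33  34  33  27  26
   25  26  25  26]
 [ 26  25  25  25  26  28  29  30  32  33  31  28  32  30  29  31  27  25
   25  24  25  25]
 [ 25  25  24  25  23  26  28  27  29  31  27  27  28  28  28  28  25  26
   26  26  25  25]
 [ 25  25  25  26  25  26  28  28  28  26  26  25  25  26  25  25  24  25
   25  25  25  25]]
facetop [[ 0.0541 -0.0414  0.038 ]
 [-0.0072 -0.0418  0.038 ]] facebot [[ 0.0561 -0.0444  0.018 ]
 [-0.0057 -0.0452  0.018 ]]
```

Add to h.py:
```python
def KR(a=0): # tool frame on knob, turned a rad about tool z
    R=JR@np.array([[0,.8660254,.5],[1,0,0],[0,.5,-.8660254]]); return R@Rn.from_euler('z',a).as_matrix()
AX=JR@np.array([-.5,0,.8660254])
def knob(y,out): return jig([-.082,y,.082])+AX*out
```

Run:
```python
from h import *
f=load('t0');J=lambda P:(P-JO)@JR
print('dot',J(onz(f,[(279.9,216.3)],.0924)))
s=load('s1');print('dot side',J(onz(s,[(190+110.2-.4,150+26.6-.4)],.0924)))
f=shot('top','t2.png');cv2.imwrite('pics/t2c.png',cv2.resize(f['pixels'][140:250,200:340],None,fx=5,fy=5,interpolation=2))
delta(knob(-.051,.12),KR())
```

```text
dot [[-0.0860257  -0.05097233  0.0924    ]]
dot side [[-0.08749687 -0.05090326  0.0924    ]]
d [-0.1187 -0.1799  0.0263] rot [-0.5129  0.0013 -0.0001] j [ 0.0679  0.4371 -0.3187  1.6197  0.1532  1.0987 -0.2612] f [1.2944 1.0592 3.3573] w 0.08987559263411217 t 12.725
```

Request:
jog_arm(segments=[[[-0.0297, -0.045, 0.006, 0, 0, 0], [-0.0297, -0.045, 0.006, 0, 0, 0], [-0.0297, -0.045, 0.006, 0, 0, 0], [-0.0297, -0.045, 0.006, 0, 0, 0], [0, 0, 0, -0.171, 0, 0], [0, 0, 0, -0.171, 0, 0], [0, 0, 0, -0.171, 0, 0], [0, 0, 0, 0, 0, 0]]])

```text
time_s: 13.72
ee_pos: [0.4276, -0.0784, 0.1807]
tool_rot: [[-0.039, 0.893, 0.448], [0.999, 0.028, 0.029], [0.014, 0.449, -0.893]]
wrist_force: [1.1, -0.2, -0.5]
width: 0.0896
grip_force: 0.0
```

Run:
```python
from h import *
f=shot('wrist','w1.png');delta(knob(-.051,-.014),KR())
print(proj(f,[knob(-.051,12e-3),knob(-.051,-20e-3)]))
```

```text
d [-0.0077  0.0114  0.1307] rot [-0.0578 -0.016   0.0013] j [ 0.4571 -0.0041 -0.3152  2.41   -0.3309  0.2932  0.4735] f [ 0.5689 -0.3519  1.1771] w 0.09017499553154848 t 13.775
[[270.1802 198.6825]
 [270.6755 191.3575]]
```

View pics/w1.png

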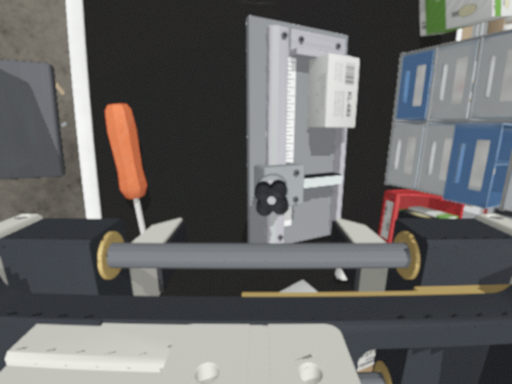

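View pics/t2c.png

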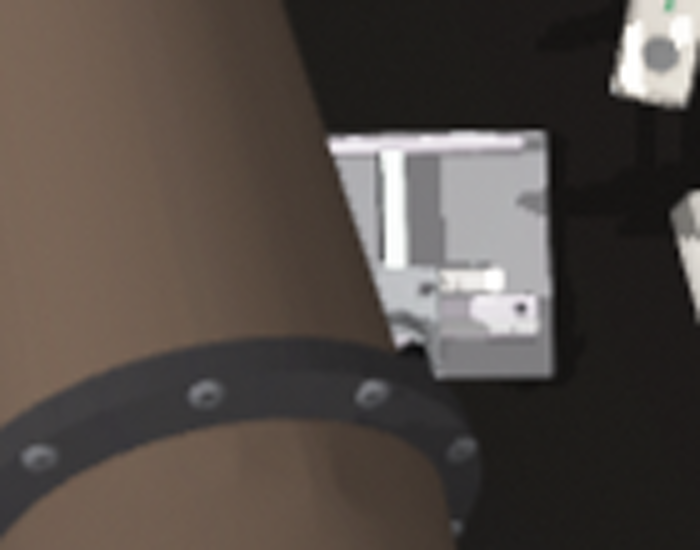

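The wrist view shows the carton seated in the corner at (335,92). The knob centre is at (270,199), matching the prediction, and its lobes are on the diagonals, so the flats line up with the fingers. I'll close in along the axis.

Request:
jog_arm(segments=[[[-0.0077, 0.0114, 0.02, 0, 0, 0], [0, 0, 0.025, -0.03, -0.008, 0], [0, 0, 0.025, -0.028, -0.008, 0], [0, 0, 0, 0, 0, 0], [0, 0, 0, 0, 0, 0]]])

```text
time_s: 14.4
ee_pos: [0.464, -0.0814, 0.1411]
tool_rot: [[-0.042, 0.879, 0.475], [0.999, 0.03, 0.033], [0.015, 0.476, -0.879]]
wrist_force: [0.0, 0.7, 0.4]
width: 0.0898
grip_force: 0.0
```

Run:
```python
from h import *
delta(knob(-.051,-.014),KR())
```

```text
d [-0.003  -0.0035  0.079 ] rot [-0.0277 -0.0186  0.0025] j [ 0.2728  0.126  -0.1472  2.4384 -0.7008  0.1191  0.8476] f [0.025  0.6525 0.3954] w 0.08979609404533598 t 14.4
```

Request:
jog_arm(segments=[[[-0.003, -0.0035, 0.01, 0.04, 0, 0], [0, 0, 0.02, 0, 0, 0], [0, 0, 0.02, 0, 0, 0], [0, 0, 0, 0, 0, 0]]])

```text
time_s: 14.9
ee_pos: [0.4775, -0.0816, 0.1073]
tool_rot: [[-0.042, 0.898, 0.438], [0.999, 0.028, 0.039], [0.023, 0.439, -0.898]]
wrist_force: [-0.6, -0.2, -1.0]
width: 0.09
grip_force: 0.0
```

Run:
```python
from h import *
delta(knob(-.051,-.014),KR())
```

```text
d [-0.002   0.0025  0.0428] rot [-0.0688 -0.026  -0.0003] j [ 0.0852  0.2191  0.0569  2.4286 -1.1615  0.1219  1.3086] f [-0.5733 -0.1879 -0.9698] w 0.09001629369580907 t 14.9
```

The IK is drifting into the j6 limit with j5 going negative. I'll fit a simple kinematic model to the logged poses so I can choose a good wrist branch.

Create kin.py:
```python
import numpy as np, itertools
from scipy.optimize import least_squares
from scipy.spatial.transform import Rotation as Rn
from h import ctrl
D=[([1.067,.434,.025,1.573,-.012,1.134,-.075],[.244,-.575,.227],[[.921,.39,-.001],[.39,-.921,.001],[0,-.001,-1]]),
([0.7945,0.2791,-0.3749,1.8254,0.1159,1.0593,0.7118],[.4211,-.2871,.2264],[[-.33,.944,-.001],[.944,.33,0],[.001,0,-1]]),
([0.7694,0.5567,-0.3713,2.0314,0.3436,0.6097,0.9552],[.4222,-.2881,.0219],[[-.71,.704,.002],[.704,.71,-.002],[-.003,0,-1]]),
([0.0693,0.5015,-0.3054,1.7126,0.1814,0.954,-0.2748],[.6019,.0323,.1411],[[-.031,1,.002],[1,.031,-.002],[-.002,.002,-1]]),
([0.4571,-0.0041,-0.3152,2.41,-0.3309,0.2932,0.4735],[.4276,-.0784,.1807],[[-.039,.893,.448],[.999,.028,.029],[.014,.449,-.893]]),
([0.2728,0.126,-0.1472,2.4384,-0.7008,0.1191,0.8476],[.464,-.0814,.1411],[[-.042,.879,.475],[.999,.03,.033],[.015,.476,-.879]]),
([0.0852,0.2191,0.0569,2.4286,-1.1615,0.1219,1.3086],[.4775,-.0816,.1073],[[-.042,.898,.438],[.999,.028,.039],[.023,.439,-.898]])]
q=np.array([d[0] for d in D]);P=np.array([d[1] for d in D]);R=np.array([d[2] for d in D])
def fk(q,s,L,o1,o7):
    # L: h, a, b, c, elbow offsets e1 (x, before j4), e2 (after j4), x0
    h,a,b,c,e1,e2,w=L; E=lambda ax,t:Rn.from_euler(ax,t).as_matrix()
    R=E('z',s[0]*q[0]+o1);p=np.array([0,0,h]);R=R@E('y',q[1]);R=R@E('z',s[1]*q[2]);p=p+R@[e1,0,a]
    R=R@E('y',q[3]);p=p+R@[e2,0,b];R=R@E('z',s[2]*q[4]);R=R@E('y',q[5]);R=R@E('z',s[3]*q[6]+o7)
    return p+R@[0,0,0]+(R@E('z',-s[3]*q[6]-o7))@[w,0,c],R
def fit():
    best=None
    for s in itertools.product((1,-1),repeat=4):
      for o7 in np.arange(4)*np.pi/2:
        def res(v):
            r=[]
            for i in range(len(q)):
                p,M=fk(q[i],s,v[:7],v[7],o7+v[8]); r+=list((p-P[i])*3)+list((M-R[i]).ravel())
            return np.array(r)
        m=least_squares(res,[.3,.4,.4,.3,0,0,0,0,0])
        if best is None or m.cost<best[0]: best=(m.cost,s,m.x,o7)
    return best
if __name__=='__main__':
    np.set_printoptions(precision=4,suppress=True);c,s,v,o7=fit();print(c,s,v,o7)
    np.savez('kin.npz',s=s,L=v[:7],o1=v[7],o7=o7+v[8])
```

```bash
time python3 kin.py
```

```text
0.006752206002618858 (-1, -1, -1, -1) [ 0.2546  0.5862  0.4238  0.3955 -0.0308 -0.0004 -0.0163 -0.0843  1.4906] 0.0
real	0m14.878s
user	0m15.245s
sys	0m0.144s
```

Run:
```python
from kin import *
np.set_printoptions(precision=3,suppress=True)
k=np.load('kin.npz')
for i in range(7):
    p,M=fk(q[i],k['s'],k['L'],float(k['o1']),float(k['o7']));print((p-P[i])*1000,Rn.from_matrix(R[i].T@M).as_rotvec())
# richer: free twist offsets on every joint
s=k['s']
def res(v):
    r=[]
    for i in range(7):
        p,M=fk(q[i]+np.r_[0,v[9:14],0],s,v[:7],v[7],v[8]); r+=list((p-P[i])*3)+list((M-R[i]).ravel())
    return np.array(r+list(.02*v[9:14]))
m=least_squares(res,np.r_[k['L'],k['o1'],k['o7'],np.zeros(5)]);print(m.cost,m.x)
np.savez('kin2.npz',v=m.x,s=s)
```

```text
[-0.99   5.169 -1.728] [-0.002  0.001  0.004]
[ 1.206  5.513 -3.314] [ 0.    -0.     0.004]
[ 9.576 -0.429  3.414] [ 0.    -0.     0.004]
[ 4.044 -2.666  1.577] [ 0.001 -0.001  0.004]
[ 7.99  10.945 -0.942] [ 0.    -0.038 -0.006]
[0.685 4.256 1.428] [ 0.001 -0.04  -0.006]
[-8.77   2.433 -0.435] [-0.001 -0.037 -0.005]
0.004121414937185819 [ 0.252  0.566  0.423  0.376 -0.042  0.008 -0.024 -0.085  1.479  0.027
  0.006 -0.052 -0.004  0.036]
```

Create kin3.py:
```python
from kin import *
E=lambda ax,t:Rn.from_euler(ax,t).as_matrix()
def fk3(q,v):  # link offsets free
    o=[v[0:3],v[3:6],v[6:9],v[9:12]]
    R=E('z',-q[0])@E('y',q[1]);p=np.array(o[0])*[0,0,1]+E('z',-q[0])@(np.array(o[0])*[1,1,0])
    R=R@E('z',-q[2]);p=p+R@o[1];R=R@E('y',q[3]);p=p+R@o[2];R=R@E('z',-q[4])@E('y',q[5]);p=p+R@o[3]
    return p,R@E('z',-q[6]+np.pi/2)
if __name__=='__main__':
    np.set_printoptions(precision=4,suppress=True)
    def res(v): return np.r_[np.concatenate([fk3(q[i],v)[0]-P[i] for i in range(7)]),.001*(v-v0)]
    v0=np.array([0,0,.25,0,0,.55,0,0,.42,0,0,.38]);m=least_squares(res,v0);print(m.x)
    for i in range(7):
        p,M=fk3(q[i],m.x);print((p-P[i])*1000,Rn.from_matrix(R[i].T@M).as_rotvec())
    np.save('v.npy',m.x)
```

```bash
python3 kin3.py
```

```text
[ 0.0009 -0.0365  0.2663  0.0006 -0.0087  0.5568 -0.001  -0.0087  0.4267
  0.0009  0.0009  0.365 ]
[ 0.4858 -0.0625  0.1204] [-0.0019  0.0007 -0.0005]
[-0.1726  0.0366 -0.03  ] [ 0.0001 -0.0001  0.0003]
[-0.1044 -0.2798 -0.163 ] [ 0.0002 -0.0002 -0.0002]
[-0.2463 -0.0541 -0.0735] [ 0.0005 -0.0004 -0.0002]
[ 0.5573 -0.0119  0.4964] [-0.0001  0.0001 -0.0007]
[-0.6769  0.0799 -0.3466] [ 0.0002 -0.      0.0002]
[ 0.1407 -0.0953 -0.0037] [-0.0002  0.0003 -0.0003]
```

Create ik.py:
```python
from kin3 import *; from h import knob,KR,down,jig
v=np.load('v.npy')
lo=np.array([-2.62,-.44,-1.27,.08,-1.32,.12,-2.74])+.02;hi=np.array([2.62,2.09,1.32,2.57,4.46,2,2.74])-.02
def ik(p,R,q0,w=1e-3,qr=None,lo=lo,hi=hi):
    f=lambda q:np.r_[(fk3(q,v)[0]-p)*5,Rn.from_matrix(R.T@fk3(q,v)[1]).as_rotvec(),w*(q-(q0 if qr is None else qr))]
    m=least_squares(f,np.clip(q0,lo+1e-3,hi-1e-3),bounds=(lo,hi));return m.x,np.linalg.norm(f(m.x)[:6])
```

Run:
```python
from ik import *
np.set_printoptions(precision=2,suppress=True)
lo7=lo.copy();hi7=hi.copy();lo7[6],hi7[6]=-9,9
for y in (-.051,.013):
  for j3 in np.arange(-1.2,1.21,.2):
    l=lo7.copy();h=hi7.copy();l[2]=j3-.01;h[2]=j3+.01
    b=min((ik(knob(y,-.014),KR(),np.array([-j3,.3,j3,2.2,j5,.3,-j5]),1e-5,None,l,h) for j5 in (-1,0,1,2,3,4)),key=lambda t:t[1])
    print(y,b[0],round(b[1],4))
```

```text
-0.051 [ 1.02  0.64 -1.2   2.41  1.82  0.56 -1.6 ] 0.0
-0.051 [ 0.89  0.53 -1.    2.42  1.93  0.41 -1.74] 0.0
-0.051 [ 0.75  0.45 -0.8   2.43  2.1   0.3  -1.93] 0.0
-0.051 [ 0.6   0.4  -0.6   2.44  2.36  0.23 -2.21] 0.0
-0.051 [ 0.44  0.37 -0.41  2.45  2.71  0.2  -2.57] 0.0
-0.051 [ 0.27  0.35 -0.21  2.47  3.1   0.19 -2.97] 0.0
-0.051 [ 0.11  0.34 -0.    2.48  3.46  0.21 -3.33] 0.0
-0.051 [-0.07  0.35  0.21  2.5   3.73  0.26 -3.61] 0.0
-0.051 [-0.21  0.36  0.4   2.51  3.91  0.31 -3.79] 0.0
-0.051 [-0.36  0.39  0.6   2.52  4.06  0.39 -3.93] 0.0
-0.051 [-0.49  0.45  0.79  2.53  4.18  0.48 -4.04] 0.0
-0.051 [-0.61  0.53  0.99  2.53  4.28  0.61 -4.14] 0.0
-0.051 [-0.7   0.65  1.19  2.54  4.37  0.78 -4.22] 0.0
0.013 [ 0.82  0.62 -1.2   2.44  1.83  0.65 -1.79] 0.0
0.013 [ 0.7   0.51 -1.    2.45  1.91  0.5  -1.91] 0.0
0.013 [ 0.56  0.44 -0.81  2.46  2.03  0.4  -2.05] 0.0
0.013 [ 0.4   0.39 -0.61  2.47  2.19  0.32 -2.22] 0.0
0.013 [ 0.23  0.36 -0.41  2.48  2.4   0.27 -2.45] 0.0
0.013 [ 0.07  0.34 -0.21  2.5   2.66  0.24 -2.72] 0.0
0.013 [-0.09  0.33 -0.01  2.51  2.97  0.22 -3.03] 0.0
0.013 [-0.26  0.33  0.19  2.52  3.29  0.24 -3.35] 0.0
0.013 [-0.41  0.35  0.39  2.54  3.57  0.27 -3.63] 0.0
0.013 [-0.56  0.38  0.59  2.55  3.8   0.32 -3.85] 0.0
0.013 [-0.69  0.43  0.79  2.55  4.01  0.4  -4.05] 0.0044
0.013 [-0.81  0.51  0.99  2.55  4.19  0.51 -4.22] 0.0112
0.013 [-0.9   0.63  1.19  2.55  4.33  0.67 -4.35] 0.0159
```

Create sim.py:
```python
from ik import *
def follow(q,wps,n=12,show=True):
    for p,R in wps:
        p0,R0=fk3(q,v);rv=Rn.from_matrix(R0.T@R).as_rotvec()
        for i in range(1,n+1):
            q,e=ik(p0+(p-p0)*i/n,R0@Rn.from_rotvec(rv*i/n).as_matrix(),q,3e-3)
        if show: print('   ',np.round(q,2),round(e,4))
    return q
def dirR(zj,aj=0):  # tool z along jig-frame zj, tool y near jig x turned by aj about z
    from h import JR
    z=np.array(zj,float);z/=np.linalg.norm(z);y=np.array([1,0,0.])-z[0]*z;y/=np.linalg.norm(y)
    return JR@np.c_[np.cross(y,z),y,z]@Rn.from_euler('z',aj).as_matrix()
```

Run:
```python
from sim import *
from h import ctrl
qn=np.array(ctrl.get_obs()['joint_positions'])
pr=jig([-.14,-.06,.26])
for sy in (-.6,.6):
  for aj in (0,-1.57):
    print(sy,aj)
    q=follow(qn,[(knob(-.051,.08),KR()),(pr,dirR([0,0,-1],0)),(pr,dirR([0,0,-1],aj)),(pr,dirR([0,sy,-1],aj)),(pr,dirR([.5,sy,-1],aj)),(pr,dirR([.8,sy/2,-1],aj)),(knob(-.051,.1),KR(aj)),(knob(-.051,-.014),KR(aj))])
```

```text
-0.6 0
    [-0.37  0.05  0.54  2.52 -1.08  0.14  1.24] 0.0
    [-0.48  0.09  0.63  1.98 -0.06  1.09  0.21] 0.0
    [-0.48  0.09  0.63  1.98 -0.06  1.09  0.21] 0.0
    [-0.78  0.15  0.51  2.06  0.5   1.15 -0.5 ] 0.0
    [-0.86 -0.11  0.39  2.36  0.91  0.92 -0.91] 0.0
    [-0.8  -0.34  0.45  2.52  1.11  0.62 -1.04] 0.0
    [-1.2  -0.26  1.22  2.53  0.85  0.26 -0.67] 0.0
    [ 0.03  0.32  0.12  2.38 -1.3   0.14  1.45] 0.1191
-0.6 -1.57
    [-0.37  0.05  0.54  2.52 -1.08  0.14  1.24] 0.0
    [-0.48  0.09  0.63  1.98 -0.06  1.09  0.21] 0.0
    [-0.36  0.09  0.5   1.97 -0.05  1.09  1.76] 0.0
    [-0.66  0.14  0.37  2.05  0.51  1.16  1.05] 0.0
    [-0.73 -0.09  0.27  2.36  0.9   0.9   0.67] 0.0
    [-0.66 -0.31  0.36  2.51  1.08  0.56  0.57] 0.0
    [-1.15 -0.22  1.21  2.53  0.7   0.21  1.06] 0.0
    [ 0.04  0.32  0.1   2.36 -1.02  0.14  2.72] 0.1366
0.6 0
    [-0.37  0.05  0.54  2.52 -1.08  0.14  1.24] 0.0
    [-0.48  0.09  0.63  1.98 -0.06  1.09  0.21] 0.0
    [-0.48  0.09  0.63  1.98 -0.06  1.09  0.21] 0.0
    [-0.04  0.32  0.66  1.89 -0.62  1.41  0.89] 0.0
    [ 0.    0.11  0.68  2.18 -0.86  1.08  1.1 ] 0.0
    [-0.09 -0.15  0.56  2.41 -0.93  0.56  1.15] 0.0
    [-0.15 -0.    0.29  2.49 -0.57  0.16  0.71] 0.0
    [ 0.03  0.32  0.12  2.38 -1.3   0.14  1.45] 0.1191
0.6 -1.57
    [-0.37  0.05  0.54  2.52 -1.08  0.14  1.24] 0.0
    [-0.48  0.09  0.63  1.98 -0.06  1.09  0.21] 0.0
    [-0.36  0.09  0.5   1.97 -0.05  1.09  1.76] 0.0
    [ 0.04  0.3   0.55  1.88 -0.6   1.39  2.43] 0.0
    [ 0.1   0.11  0.57  2.18 -0.86  1.07  2.66] 0.0
    [-0.09 -0.15  0.56  2.41 -0.93  0.56  2.72] 0.0
    [-0.15 -0.    0.3   2.49 -0.57  0.16  2.28] 0.0
    [ 0.04  0.32  0.1   2.36 -1.02  0.14  2.72] 0.1366
```

Create s2.py:
```python
from sim import *
from h import ctrl
import sys
np.random.seed(int(sys.argv[1]))
qn=np.array(ctrl.get_obs()['joint_positions'])
q1=follow(qn,[(knob(-.051,.05),KR()),(jig([-.06,-.06,.26]),dirR([0,0,-1],0))],8,False)
R=[]
for t in range(40):
    sy=-np.random.uniform(.3,1.2);sx=np.random.uniform(0,.6);pj=np.array([np.random.uniform(-.1,.1),np.random.uniform(-.35,.0),np.random.uniform(.2,.35)])
    ph=np.array([np.random.uniform(-.08,0),-.051,np.random.uniform(.17,.24)]);aj=np.random.choice([0,-1.57])
    try: q=follow(q1,[(jig(pj),dirR([sx,sy,-1],aj)),(jig(ph),KR(aj)),(knob(-.051,-.014),KR(aj))],8,False)
    except Exception: continue
    p,M=fk3(q,v);e=np.linalg.norm(p-knob(-.051,-.014))+np.linalg.norm(M-KR(aj))
    if e<.01: print(np.round([sx,sy,*pj],2),np.round(ph,2),aj,np.round(q,2),flush=True)
```

```bash
for i in 1 2 3 4; do timeout 400 python3 s2.py $i & done; wait
```

```text
this script no longer has the robot
this script no longer has the robot
[ 0.58 -0.66 -0.07 -0.31  0.22] [-0.04 -0.05  0.17] -1.57 [ 0.86  0.51 -0.96  2.42  1.96  0.38 -0.2 ]Exception ignored in: <_io.TextIOWrapper mode='rw' encoding='UTF-8'>
Traceback (most recent call last):
BrokenPipeError: [Errno 32] Broken pipe
Exception ignored in: <_io.TextIOWrapper mode='rw' encoding='UTF-8'>
Traceback (most recent call last):
BrokenPipeError: [Errno 32] Broken pipe
```

Request:
jog_arm(segments=[[[0, 0, -0.03, 0, 0, 0], [0, 0, -0.03, 0, 0, 0], [0, 0, -0.02, 0.12, 0, 0], [0, 0, -0.02, 0.12, 0, 0], [0, 0, -0.02, 0.12, 0, 0], [0, 0, -0.02, 0.12, 0, 0], [0, 0, 0, 0, 0, 0]]])

```text
time_s: 15.78
ee_pos: [0.4405, -0.0837, 0.2223]
tool_rot: [[-0.052, 0.998, 0.022], [0.998, 0.052, 0.024], [0.023, 0.023, -0.999]]
wrist_force: [-0.3, -1.6, -0.7]
width: 0.0898
grip_force: 0.0
```

Run:
```python
from sim import *
from h import *
delta(jig([-.07,-.31,.22]),dirR([.58,-.66,-1],-np.pi/2))
```

```text
d [-0.2603  0.0575 -0.0023] rot [ 0.1516 -0.8008 -1.6163] j [-0.5234  0.1423  0.7047  2.0413 -0.1443  0.9787  0.3076] f [-0.2883 -1.5817 -0.6651] w 0.08980121072670624 t 15.775
```

Run:
```python
from sim import *
from h import ctrl
q=np.array(ctrl.get_obs()['joint_positions']);R0=fk3(q,v)[1]
for pj in ([-.07,-.31,.22],[-.02,-.33,.22]):
  for zz in ([.58,-.66,-1],[.7,-.9,-1]):
    print(pj,zz)
    follow(q,[(jig(pj),R0),(jig(pj),dirR(zz,-np.pi/2)),(jig([-.04,-.051,.17]),dirR(zz,-np.pi/2)),(jig([-.04,-.051,.17]),KR(-np.pi/2)),(knob(-.051,-.014),KR(-np.pi/2))])
```

```text
[-0.07, -0.31, 0.22] [0.58, -0.66, -1]
    [ 0.05  0.48  0.71  1.65 -0.37  1.14  0.91] 0.0
    [-0.41  0.21  0.85  2.29  1.22  0.14  0.94] 0.0001
    [-0.95  0.31  0.69  2.35  1.15  0.49  0.4 ] 0.0
    [ 0.33  0.17 -0.27  2.28 -0.06  0.17  1.74] 0.0
    [ 0.86  0.51 -0.95  2.42  1.97  0.38 -0.21] 0.0
[-0.07, -0.31, 0.22] [0.7, -0.9, -1]
    [ 0.05  0.48  0.71  1.65 -0.37  1.14  0.91] 0.0
    [-0.39  0.23  0.73  2.38  2.01  0.33  0.14] 0.0
    [-0.93  0.38  0.55  2.37  1.32  0.64  0.18] 0.0
    [ 0.4   0.18 -0.35  2.28  0.04  0.17  1.64] 0.0
    [ 0.86  0.51 -0.95  2.42  1.97  0.38 -0.21] 0.0
[-0.02, -0.33, 0.22] [0.58, -0.66, -1]
    [ 0.09  0.57  0.68  1.51 -0.41  1.2   0.9 ] 0.0
    [-0.25  0.29  0.7   2.17  0.93  0.14  1.22] 0.0001
    [-1.18  0.41  1.04  2.36  0.97  0.32  0.59] 0.0
    [ 0.25  0.17 -0.18  2.29 -0.17  0.17  1.85] 0.0
    [ 0.04  0.32  0.1   2.36 -1.02  0.14  2.72] 0.1366
[-0.02, -0.33, 0.22] [0.7, -0.9, -1]
    [ 0.09  0.57  0.68  1.51 -0.41  1.2   0.9 ] 0.0
    [-0.26  0.31  0.61  2.26  1.91  0.29  0.24] 0.0001
    [-0.81  0.35  0.4   2.36  1.33  0.71  0.17] 0.0
    [ 0.45  0.18 -0.4   2.27  0.1   0.18  1.58] 0.0
    [ 0.86  0.51 -0.95  2.42  1.97  0.38 -0.21] 0.0
```

Create s3.py:
```python
import sys,types
m=types.ModuleType('bench');m.ctrl=None;sys.modules['bench']=m
from sim import *
from multiprocessing import Pool
def c(t):return np.cos(t),np.sin(t)
def E2(ax,t):
    a,b=c(t)
    return np.array([[a,-b,0],[b,a,0],[0,0,1.]]) if ax=='z' else np.array([[a,0,b],[0,1,0],[-b,0,a]])
import kin3;kin3.E=E2
def track(q,wps,step=.05):
    q=q.copy();mn=9;mx=0
    for p,R in wps:
        p0,R0=fk3(q,v);rv=Rn.from_matrix(R0.T@R).as_rotvec();n=int(max(np.linalg.norm(rv)/.1,np.linalg.norm(p-p0)/.03,1))+1
        for i in range(1,n+1):
            pt=p0+(p-p0)*i/n;Rt=R0@Rn.from_rotvec(rv*i/n).as_matrix();qo=q.copy()
            for _ in range(3):
                a,A=fk3(q,v);J=np.zeros((6,7))
                for k in range(7):
                    d=q.copy();d[k]+=1e-5;b,B=fk3(d,v);W=(B@A.T-np.eye(3))/1e-5;J[:,k]=[*((b-a)/1e-5),W[2,1],W[0,2],W[1,0]]
                e=np.r_[pt-a,Rn.from_matrix(Rt@A.T).as_rotvec()]
                q=q+J.T@np.linalg.solve(J@J.T+1e-5*np.eye(6),e)
            mn=min(mn,(q-lo).min(),(hi-q).min());mx=max(mx,abs(q-qo).max())
            if mn<0 or mx>.6:return q,mn,mx
    return q,mn,mx
q0=np.array([-0.5234,0.1423,0.7047,2.0413,-0.1443,0.9787,0.3076])
def one(seed):
    r=np.random.default_rng(seed);U=r.uniform
    aj=r.choice([0,-np.pi/2]);zz=[U(0,1.2),-U(.2,1.8),-1];X=[U(-.1,.12),U(-.4,.1),U(.18,.4)];z2=[U(.3,1.2),-U(0,1.5),-1];H=[U(-.1,.03),-.051+U(-.1,.1),U(.16,.3)]
    q,mn,mx=track(q0,[(jig(X),dirR(zz,aj)),(jig(H),dirR(z2,aj)),(jig([-.05,-.051,.17]),KR(aj)),(knob(-.051,-.014),KR(aj))])
    return (mn,mx,aj,zz,X,z2,H,q)
if __name__=='__main__':
    with Pool() as P: R=[x for x in P.imap_unordered(one,range(3000),20) if x[0]>0.01 and x[1]<.6]
    R.sort(key=lambda x:-x[0]);print(len(R))
    for x in R[:8]: print(*[np.round(y,2) for y in x])
```

```bash
nproc; time timeout 500 python3 s3.py
```

```text
4
0
real	1m6.156s
user	4m18.476s
sys	0m0.289s
```

Create s4.py:
```python
from s3 import *
def one(seed):
    r=np.random.default_rng(seed);U=r.uniform
    aj=r.choice([0,-np.pi/2]);W=[]
    for k in range(2): W.append(([U(-.1,.25),U(-.45,.25),U(.18,.45)],[U(-.5,1.),U(-1.5,1.5),-1]))
    W.append(([U(-.1,.15),U(-.4,.1),U(.18,.4)],[U(0,1.2),-U(-.2,1.8),-1]))
    q,mn,mx=track(q0,[(jig(X),dirR(z,aj)) for X,z in W]+[(jig([-.05,-.051,.17]),KR(aj)),(knob(-.051,-.014),KR(aj))])
    return (mn,mx,aj,W,q)
if __name__=='__main__':
    with Pool() as P: R=[x for x in P.imap_unordered(one,range(12000),20) if x[0]>0.0 and x[1]<.6]
    R.sort(key=lambda x:-x[0]);print(len(R))
    for x in R[:6]: print(np.round(x[0],3),np.round(x[1],2),x[2],[[np.round(a,2).tolist() for a in w] for w in x[3]],np.round(x[4],2))
```

```bash
time timeout 560 python3 s4.py
```

```text
0
real	6m34.203s
user	26m3.421s
sys	0m0.503s
```

Create s5.py:
```python
from s3 import *
np.set_printoptions(precision=2,suppress=True)
for g in ([1.02,.64,-1.2,2.41,1.82,.56,-.03],[.75,.45,-.8,2.43,2.1,.3,-.36],[.44,.37,-.41,2.45,2.71,.2,-1.0]):
    q=np.array(g);
    for _ in range(1): q=track(q,[(knob(-.051,-.014),KR(-np.pi/2))])[0]
    for X,z in (([-.05,-.051,.17],[.577,0,-1]),([-.02,-.08,.25],[.7,-.3,-1]),([0,-.12,.28],[.7,-.7,-1]),([0,-.15,.28],[.4,-.9,-1]),([0,-.15,.28],[0,-.9,-1]),([0,-.1,.28],[0,-.4,-1]),([0,-.1,.28],[0,0,-1])):
        q,mn,mx=track(q,[(jig(X),dirR(z,-np.pi/2))]);print(X,z,q,round(mn,2),round(mx,2))
    print()
```

```bash
timeout 100 python3 s5.py
```

```text
[-0.05, -0.051, 0.17] [0.577, 0, -1] [ 1.16  0.42 -1.3   2.25  1.12  0.44  0.63] -0.05 0.21
[-0.02, -0.08, 0.25] [0.7, -0.3, -1] [ 1.15  0.37 -1.31  2.23  1.12  0.48  0.64] -0.06 0.05
[0, -0.12, 0.28] [0.7, -0.7, -1] [ 1.1   0.34 -1.29  2.21  1.14  0.55  0.64] -0.04 0.07
[0, -0.15, 0.28] [0.4, -0.9, -1] [ 1.03  0.34 -1.27  2.17  1.12  0.66  0.65] -0.02 0.12
[0, -0.15, 0.28] [0, -0.9, -1] [ 0.44  0.57 -0.97  1.7   1.08  1.63  0.82] 0.0 0.16
[0, -0.1, 0.28] [0, -0.4, -1] [ 0.62  0.55 -1.11  1.61  0.84  1.51  0.98] 0.14 0.06
[0, -0.1, 0.28] [0, 0, -1] [ 0.88  0.63 -1.25  1.52  0.6   1.42  1.21] 0.0 0.07

[-0.05, -0.051, 0.17] [0.577, 0, -1] [ 0.32  0.24 -0.26  2.39  1.72  0.01 -0.04] -0.13 0.42
[-0.02, -0.08, 0.25] [0.7, -0.3, -1] [-0.41  0.18  0.55  2.41  1.85 -0.12 -0.16] -0.26 0.81
[0, -0.12, 0.28] [0.7, -0.7, -1] [-0.81  0.18  0.96  2.39  2.36 -0.12 -0.64] -0.26 0.51
[0, -0.15, 0.28] [0.4, -0.9, -1] [-1.07  0.26  1.26  2.35  2.54 -0.2  -0.81] -0.34 0.31
[0, -0.15, 0.28] [0, -0.9, -1] [-1.15  0.37  1.4   2.29  2.59 -0.32 -0.86] -0.46 0.14
[0, -0.1, 0.28] [0, -0.4, -1] [-1.15  0.46  1.46  2.18  2.62 -0.52 -0.9 ] -0.66 0.19
[0, -0.1, 0.28] [0, 0, -1] [-1.06  0.46  1.43  2.08  2.65 -0.69 -0.9 ] -0.83 0.17

[-0.05, -0.051, 0.17] [0.577, 0, -1] [ 0.39  0.3  -0.35  2.42  2.68  0.1  -0.98] -0.04 0.1
[-0.02, -0.08, 0.25] [0.7, -0.3, -1] [ 0.16  0.23 -0.11  2.41  2.61  0.04 -0.93] -0.1 0.24
[0, -0.12, 0.28] [0.7, -0.7, -1] [-0.37  0.19  0.45  2.41  2.55 -0.02 -0.87] -0.16 0.56
[0, -0.15, 0.28] [0.4, -0.9, -1] [-0.88  0.24  1.03  2.38  2.6  -0.13 -0.9 ] -0.27 0.58
[0, -0.15, 0.28] [0, -0.9, -1] [-1.06  0.33  1.26  2.32  2.67 -0.26 -0.97] -0.4 0.23
[0, -0.1, 0.28] [0, -0.4, -1] [-1.1   0.41  1.36  2.2   2.71 -0.46 -1.  ] -0.6 0.2
[0, -0.1, 0.28] [0, 0, -1] [-1.02  0.41  1.34  2.1   2.73 -0.63 -0.99] -0.77 0.18
```

Create s6.py:
```python
import sys,types
m=types.ModuleType('bench');m.ctrl=None;sys.modules['bench']=m
from sim import *
import kin3
from s3 import E2; kin3.E=E2
q0=np.array([-0.5234,0.1423,0.7047,2.0413,-0.1443,0.9787,0.3076])
for X in ([0,-.1,.25],[-.07,-.1,.22]):
    A=jig(X); q=follow(q0,[(A,dirR([0,0,-1],-1.2)),(A,dirR([0,0,-1],-2.2))]); 
    for a in np.arange(-2.4,-3.8,-.2):
        print('yaw',round(a,2),end='');q=follow(q,[(A,dirR([0,0,-1],a))],4)
        pass
```

```bash
timeout 200 python3 s6.py
```

```text
[-0.21  0.37  0.47  1.66 -0.18  1.15  1.54] 0.0
    [-0.05  0.36  0.25  1.65 -0.1   1.15  2.46] 0.0
yaw -2.4    [-0.02  0.36  0.21  1.64 -0.08  1.15  2.64] 0.0
yaw -2.6    [ 0.21  0.36 -0.11  1.62  0.04  1.16  2.72] 0.0
yaw -2.8    [ 0.56  0.43 -0.62  1.59  0.27  1.2   2.72] 0.0
yaw -3.0    [ 0.8   0.56 -1.04  1.57  0.5   1.3   2.72] 0.0
yaw -3.2    [ 0.86  0.66 -1.25  1.57  0.67  1.39  2.72] 0.0627
yaw -3.4    [ 0.8   0.66 -1.25  1.61  0.75  1.41  2.72] 0.2117
yaw -3.6    [ 0.76  0.63 -1.25  1.68  0.84  1.38  2.72] 0.3563
    [-0.24  0.28  0.5   1.86 -0.16  1.03  1.55] 0.0
    [-0.09  0.27  0.3   1.85 -0.09  1.03  2.48] 0.0
yaw -2.4    [-0.06  0.27  0.26  1.85 -0.08  1.03  2.67] 0.0
yaw -2.6    [ 0.3   0.29 -0.19  1.82  0.06  1.04  2.72] 0.0
yaw -2.8    [ 0.7   0.36 -0.71  1.79  0.27  1.09  2.72] 0.0
yaw -3.0    [ 0.94  0.5  -1.1   1.77  0.48  1.18  2.72] 0.0
yaw -3.2    [ 0.96  0.58 -1.25  1.77  0.62  1.26  2.72] 0.0718
yaw -3.4    [ 0.89  0.58 -1.25  1.8   0.71  1.28  2.72] 0.2059
yaw -3.6    [ 0.84  0.57 -1.25  1.85  0.8   1.27  2.72] 0.3366
```

Create s7.py:
```python
from s6 import *
print('----')
X=[0,-.1,.25];A=jig(X)
def run(a0,aseq,seq):
    q=follow(q0,[(A,dirR([0,0,-1],-1.2)),(A,dirR([0,0,-1],-2.2)),(A,dirR([0,0,-1],-2.6)),(A,dirR([0,0,-1],a0))],6,False);print(a0,q.round(2))
    for (X,z),a in zip(seq,aseq): q=follow(q,[(jig(X) if z else X,dirR(z,a) if z else KR(a))],8)
    print()
S=[([0,-.1,.25],[0,-.6,-1]),([0,-.1,.25],[.6,-.6,-1]),([-.04,-.051,.19],[.577,0,-1]),(knob(-.051,-.014),None),(knob(-.051,-.014),None)]
h=-np.pi/2
run(-3.05,[-3,-2.8,-2.6,-2.6,h],S)
run(-3.05,[-2.5,-2,h,h,h],S)
S2=[([0,-.1,.25],[.3,0,-1]),([-.04,-.051,.19],[.577,0,-1]),(knob(-.051,-.014),None)]
run(-3.05,[-3,-2.8,-2.6],S2)
run(-3.05,[-2.5,-2.,h],S2)
```

```bash
timeout 300 python3 s7.py | sed -n '/----/,$p'
```

```text
----
-3.05 [ 0.84  0.6  -1.13  1.57  0.56  1.33  2.72]
    [ 0.43  0.54 -0.93  1.69  0.91  1.49  2.29] 0.0
    [ 0.61  0.3  -0.98  2.1   1.22  0.91  1.83] 0.0
    [ 1.09  0.32 -1.16  2.21  0.81  0.37  1.95] 0.0
    [ 0.9   0.54 -1.01  2.42  1.93  0.42  0.87] 0.0
    [ 1.03  0.66 -1.23  2.41  1.81  0.59 -0.01] 0.0

-3.05 [ 0.84  0.6  -1.13  1.57  0.56  1.33  2.72]
    [ 0.38  0.51 -0.84  1.69  0.88  1.44  1.82] 0.0
    [ 0.5   0.25 -0.83  2.11  1.18  0.85  1.05] 0.0
    [ 0.96  0.25 -0.99  2.22  0.61  0.3   1.11] 0.0
    [ 0.88  0.52 -0.97  2.42  1.95  0.39 -0.19] 0.0
    [ 0.88  0.52 -0.97  2.42  1.95  0.39 -0.19] 0.0

-3.05 [ 0.84  0.6  -1.13  1.57  0.56  1.33  2.72]
    [ 1.06  0.47 -1.23  1.82  0.58  0.92  2.67] 0.0
    [ 1.02  0.28 -1.07  2.21  0.7   0.33  2.25] 0.0
    [ 0.89  0.52 -0.99  2.42  1.94  0.4   0.85] 0.0

-3.05 [ 0.84  0.6  -1.13  1.57  0.56  1.33  2.72]
    [ 1.    0.41 -1.09  1.82  0.47  0.87  2.26] 0.0
    [ 0.87  0.22 -0.87  2.22  0.48  0.28  1.66] 0.0
    [ 0.9   0.53 -1.01  2.42  1.93  0.41 -0.16] 0.0
```

Request:
jog_arm(segments=[[[0, 0.06, 0, 0, 0, 0], [-0.01, 0.06, -0.028, 0, 0, 0], [0, 0, 0, 0.02, 0.02, -0.188], [0, 0, 0, 0, 0, -0.188], [0, 0, 0, 0, 0, -0.188], [0, 0, 0, 0, 0, -0.188], [0, 0, 0, 0, 0, -0.188], [0, 0, 0, 0, 0, -0.188]]])

```text
time_s: 16.77
ee_pos: [0.553, -0.0872, 0.2487]
tool_rot: [[-0.924, 0.381, -0.002], [0.381, 0.924, 0.043], [0.018, 0.039, -0.999]]
wrist_force: [0.0, 0.5, 0.3]
width: 0.0899
grip_force: 0.0
```

Request:
jog_arm(segments=[[[0, 0, 0, 0, 0, -0.188], [0, 0, 0, 0, 0, -0.188], [0, 0, 0, 0, 0, -0.188], [0, 0, 0, 0, 0, -0.188], [0, 0, 0, 0, 0, -0.188], [0, 0, 0, 0, 0, -0.188]]])

```text
time_s: 17.52
ee_pos: [0.5533, -0.0871, 0.2488]
tool_rot: [[-0.742, -0.67, -0.001], [-0.669, 0.742, 0.043], [-0.028, 0.033, -0.999]]
wrist_force: [0.1, 0.7, 0.5]
width: 0.0903
grip_force: 0.0
```

Run:
```python
from sim import *
from h import *
delta(jig([0,-.1,.25]),dirR([0,0,-1],-3.05))
```

```text
d [ 0.0115 -0.0453 -0.003 ] rot [ 0.0199  0.0394 -0.7755] j [-0.0733  0.3153  0.2149  1.7093 -0.1201  1.1331  2.488 ] f [0.12   0.7125 0.4712] w 0.09025224282807932 t 17.525
```

Request:
jog_arm(segments=[[[0.01, -0.045, 0, 0, 0, 0], [0, 0, 0, 0.02, 0.039, -0.1], [0, 0, 0, 0, 0, -0.1], [0, 0, 0, 0, 0, -0.1], [0, 0, 0, 0, 0, -0.1], [0, 0, 0, 0, 0, 0]]])

```text
time_s: 18.27
ee_pos: [0.5765, -0.1266, 0.2472]
tool_rot: [[-0.429, -0.903, -0.013], [-0.903, 0.429, 0.005], [0.001, 0.014, -1.0]]
wrist_force: [-0.1, -0.6, -0.6]
width: 0.0902
grip_force: 0.0
```

Run:
```python
from sim import *
from h import *
delta(jig([0,-.1,.25]),dirR([0,0,-1],-3.05))
```

```text
d [ 0.0024  0.0005 -0.0028] rot [ 0.0139  0.0021 -0.3821] j [ 0.306   0.3875 -0.2489  1.6029  0.0961  1.177   2.7351] f [-0.1239 -0.557  -0.6034] w 0.09018898044989988 t 18.275
```

Request:
jog_arm(segments=[[[0, 0, 0, 0, 0, -0.08], [0, 0, 0, 0, 0, -0.08], [0, 0, 0, 0, 0, -0.08], [0, 0, 0, 0, 0, -0.08], [0, 0, 0, 0, 0, 0]]])

```text
time_s: 18.9
ee_pos: [0.577, -0.1254, 0.2452]
tool_rot: [[-0.122, -0.992, -0.017], [-0.992, 0.122, 0.006], [-0.004, 0.017, -1.0]]
wrist_force: [-0.0, -0.7, -0.7]
width: 0.0902
grip_force: 0.0
```

Run:
```python
from sim import *
from h import *
delta(jig([0,-.1,.25]),dirR([.3,0,-1],-2.5))
q=np.array(ctrl.get_obs()['joint_positions']);h=-np.pi/2
follow(q,[(jig([0,-.1,.25]),dirR([.3,0,-1],-2.5)),(jig([-.04,-.051,.19]),dirR([.577,0,-1],-2.)),(knob(-.051,-.014),KR(h))],8)
follow(q,[(jig([0,-.1,.25]),dirR([.3,0,-1],-3)),(jig([-.04,-.051,.19]),dirR([.577,0,-1],-2.8)),(knob(-.051,-.014),KR(-2.6)),(knob(-.051,-.014),KR(h))],8)
```

```text
d [ 0.0033  0.0016 -0.0048] rot [ 0.2894 -0.1141  0.4834] j [ 0.7612  0.557  -0.9816  1.5625  0.4653  1.2943  2.7325] f [-0.0027 -0.7413 -0.7259] w 0.09018567250737686 t 18.9
    [ 0.91  0.35 -0.95  1.83  0.36  0.83  2.35] 0.0
    [ 0.77  0.2  -0.75  2.23  0.35  0.26  1.78] 0.0
    [ 0.9   0.53 -1.01  2.42  1.93  0.41 -0.16] 0.0
    [ 1.03  0.43 -1.15  1.82  0.52  0.89  2.72] 0.0
    [ 0.97  0.26 -1.    2.22  0.62  0.31  2.32] 0.0
    [ 0.89  0.52 -0.99  2.42  1.94  0.4   0.85] 0.0
    [ 1.02  0.65 -1.22  2.41  1.82  0.57 -0.02] 0.0
```

Run:
```python
from sim import *
from h import *
delta(jig([0,-.1,.25]),dirR([.45,-.35,-1],-2.8))
q=np.array(ctrl.get_obs()['joint_positions']);h=-np.pi/2
a=fk3(q,v)
for z in ([.3,0,-1],[.45,-.35,-1]):
  for H in ([-.04,-.051,.19],[-.06,-.051,.15]):
    q1=follow(q,[(jig([0,-.1,.25]),dirR(z,-2.8)),(jig(H),dirR([.577,0,-1],-2.5))],8)
    for s in (.25,.5,.75,1): q1=follow(q1,[(jig(H)*(1-s)+s*knob(-.051,-.014),KR(-2.5))],3)
    print()
```

```text
d [ 0.0033  0.0016 -0.0048] rot [0.4848 0.2279 0.1175] j [ 0.7612  0.557  -0.9816  1.5625  0.4653  1.2943  2.7325] f [-0.0027 -0.7413 -0.7259] w 0.09018567250737686 t 18.9
    [ 0.96  0.38 -1.03  1.83  0.42  0.85  2.6 ] 0.0
    [ 0.86  0.22 -0.86  2.22  0.47  0.28  2.16] 0.0
    [ 0.71  0.23 -0.7   2.29  0.6   0.18  2.04] 0.0
    [ 0.69  0.29 -0.69  2.34  1.19  0.14  1.45] 0.0001
    [ 0.79  0.39 -0.83  2.38  1.76  0.24  0.9 ] 0.0
    [ 0.86  0.51 -0.95  2.42  1.97  0.38  0.72] 0.0

    [ 0.96  0.38 -1.03  1.83  0.42  0.85  2.6 ] 0.0
    [ 0.67  0.23 -0.65  2.32  0.65  0.14  1.98] 0.0
    [ 0.71  0.28 -0.71  2.35  1.22  0.14  1.42] 0.0
    [ 0.76  0.34 -0.79  2.38  1.65  0.19  1.  ] 0.0
    [ 0.83  0.43 -0.9   2.4   1.85  0.29  0.82] 0.0
    [ 0.86  0.51 -0.96  2.42  1.96  0.38  0.73] 0.0

    [ 0.68  0.26 -0.89  2.    0.86  0.77  2.17] 0.0
    [ 0.94  0.24 -0.96  2.22  0.57  0.3   2.07] 0.0
    [ 0.78  0.25 -0.78  2.28  0.71  0.2   1.93] 0.0
    [ 0.69  0.29 -0.69  2.34  1.19  0.14  1.45] 0.0001
    [ 0.79  0.39 -0.83  2.38  1.76  0.24  0.9 ] 0.0
    [ 0.86  0.51 -0.95  2.42  1.97  0.38  0.72] 0.0

    [ 0.68  0.26 -0.89  2.    0.86  0.77  2.17] 0.0
    [ 0.77  0.25 -0.76  2.32  0.81  0.17  1.82] 0.0
    [ 0.71  0.28 -0.71  2.35  1.22  0.14  1.42] 0.0
    [ 0.76  0.34 -0.79  2.38  1.65  0.19  1.  ] 0.0
    [ 0.83  0.43 -0.9   2.4   1.85  0.29  0.82] 0.0
    [ 0.86  0.51 -0.96  2.42  1.96  0.38  0.73] 0.0
```

Request:
jog_arm(segments=[[[0.003, 0.002, -0.005, 0.121, 0.057, 0.029], [0, 0, 0, 0.121, 0.057, 0.029], [0, 0, 0, 0.121, 0.057, 0.029], [0, 0, 0, 0.121, 0.057, 0.029], [0, 0, 0, 0, 0, 0]]])

```text
time_s: 19.52
ee_pos: [0.5728, -0.1264, 0.2517]
tool_rot: [[-0.274, -0.874, 0.402], [-0.943, 0.163, -0.29], [0.188, -0.458, -0.869]]
wrist_force: [-0.5, 0.5, -0.2]
width: 0.0902
grip_force: 0.0
```

Run:
```python
from sim import *
from h import *
q=np.array(ctrl.get_obs()['joint_positions'])
H=[-.07,-.051,.15]
delta(jig(H),dirR([.577,-.3,-1],-2.5))
for s in (-.2,-.4):
    q1=follow(q,[(jig(H),fk3(q,v)[1]),(jig(H),dirR([.577,s,-1],-2.5))],8)
    for t in (.33,.66,1): q1=follow(q1,[(jig(H),dirR([.577,s*(1-t),-1],-2.5))],3)
    follow(q1,[(knob(-.051,-.014),KR(-2.5)),(knob(-.051,-.014),KR(-1.57))],5);print()
```

```text
d [-0.0423  0.1144  0.0476] rot [ 0.0714 -0.0826  0.3247] j [ 0.6737  0.2428 -0.8755  2.0125  0.8431  0.7595  2.1841] f [-0.4521  0.4791 -0.2125] w 0.09019657922798636 t 19.525
    [ 0.49  0.29 -0.82  2.28  1.18  0.67  1.66] 0.0
    [ 0.58  0.23 -0.76  2.36  1.34  0.38  1.23] 0.0
    [ 0.65  0.22 -0.76  2.36  1.27  0.29  1.33] 0.0
    [ 0.75  0.23 -0.81  2.34  1.14  0.23  1.49] 0.0
    [ 0.92  0.28 -0.93  2.33  0.99  0.21  1.67] 0.0
    [ 0.9   0.53 -1.01  2.42  1.93  0.41  0.77] 0.0
    [ 1.02  0.65 -1.21  2.41  1.82  0.57 -0.02] 0.0

    [ 0.49  0.29 -0.82  2.28  1.18  0.67  1.66] 0.0
    [ 0.42  0.28 -0.79  2.36  1.4   0.67  1.11] 0.0
    [ 0.53  0.24 -0.78  2.36  1.38  0.48  1.17] 0.0
    [ 0.66  0.23 -0.77  2.36  1.27  0.3   1.33] 0.0
    [ 0.93  0.28 -0.95  2.33  1.    0.21  1.65] 0.0
    [ 0.91  0.54 -1.02  2.42  1.92  0.42  0.78] 0.0
    [ 1.03  0.65 -1.22  2.41  1.81  0.57 -0.02] 0.0
```

Request:
jog_arm(segments=[[[-0.014, 0.038, 0.016, 0, 0, 0], [-0.014, 0.038, 0.016, 0, 0, 0], [-0.014, 0.038, 0.016, 0, 0, 0], [0, 0, 0, 0.036, -0.041, 0.162], [0, 0, 0, 0.036, -0.041, 0.162], [0, 0, 0, 0, 0, 0]]])

```text
time_s: 20.27
ee_pos: [0.5067, -0.0842, 0.1504]
tool_rot: [[-0.497, -0.717, 0.489], [-0.867, 0.438, -0.239], [-0.043, -0.543, -0.839]]
wrist_force: [-0.1, -0.3, 0.6]
width: 0.0896
grip_force: 0.0
```

Run:
```python
from sim import *
from h import *
q=np.array(ctrl.get_obs()['joint_positions']);h=-np.pi/2
H=[-.07,-.051,.15]
delta(jig(H),dirR([.577,-.3,-1],-1.7));delta(jig(H),dirR([.577,0,-1],h))
q1=follow(q,[(jig(H),dirR([.577,-.3,-1],-1.7)),(jig(H),dirR([.577,0,-1],h)),(knob(-.051,-.014),KR(h))],8)
q1=follow(q,[(jig(H),dirR([.577,0,-1],h)),(knob(-.051,-.014),KR(h))],8)
```

```text
d [-0.0006  0.0036 -0.0018] rot [-0.0004 -0.0029  0.8031] j [ 0.4875  0.2464 -0.7505  2.3644  1.3941  0.5163  1.1622] f [-0.1183 -0.3057  0.5882] w 0.08958240644310889 t 20.275
d [-0.0006  0.0036 -0.0018] rot [-0.23   -0.1396  1.0701] j [ 0.4875  0.2464 -0.7505  2.3644  1.3941  0.5163  1.1622] f [-0.1183 -0.3057  0.5882] w 0.08958240644310889 t 20.275
    [ 0.47  0.24 -0.74  2.37  1.39  0.51  0.36] 0.0
    [ 0.89  0.27 -0.9   2.33  0.95  0.2   0.77] 0.0
    [ 0.88  0.52 -0.98  2.42  1.95  0.39 -0.19] 0.0
    [ 0.8   0.24 -0.79  2.33  0.82  0.16  0.9 ] 0.0
    [ 0.88  0.52 -0.98  2.42  1.95  0.39 -0.19] 0.0
```

Request:
jog_arm(segments=[[[0, 0.0036, -0.002, 0, 0, 0.16], [0, 0, 0, 0, 0, 0.16], [0, 0, 0, 0, 0, 0.16], [0, 0, 0, 0, 0, 0.16], [0, 0, 0, 0, 0, 0.16], [0, 0, 0, 0, 0, 0]]])

```text
time_s: 21.02
ee_pos: [0.5041, -0.0808, 0.1506]
tool_rot: [[-0.859, -0.148, 0.491], [-0.295, 0.926, -0.237], [-0.419, -0.348, -0.839]]
wrist_force: [-0.3, 1.4, 0.4]
width: 0.0899
grip_force: 0.0
```

Run:
```python
from sim import *
from h import *
q=np.array(ctrl.get_obs()['joint_positions']);h=-np.pi/2
delta(knob(-.051,.025),KR(h))
R0=fk3(q,v)[1]
q1=follow(q,[(knob(-.051,.025),R0),(knob(-.051,.025),KR(h)),(knob(-.051,-.014),KR(h))],8)
```

```text
d [0.0417 0.0185 0.0275] rot [-0.2528 -0.0367  0.28  ] j [ 0.4732  0.2395 -0.7432  2.3708  1.3931  0.5133  0.3579] f [-0.2909  1.3846  0.366 ] w 0.08986354684893871 t 21.025
    [ 0.45  0.34 -0.76  2.47  1.69  0.58  0.02] 0.0
    [ 0.8   0.33 -0.81  2.44  1.88  0.19 -0.15] 0.0
    [ 0.82  0.49 -0.9   2.42  2.01  0.35 -0.26] 0.0
```

Request:
jog_arm(segments=[[[0.021, 0.009, 0.014, 0, 0, 0], [0.021, 0.009, 0.014, 0, 0, 0], [0, 0, 0, -0.085, -0.012, 0.093], [0, 0, 0, -0.085, -0.012, 0.093], [0, 0, 0, -0.085, -0.012, 0.093], [0, 0, 0, 0, 0, 0]]])

```text
time_s: 21.78
ee_pos: [0.4788, -0.0859, 0.1029]
tool_rot: [[-0.865, -0.028, 0.501], [-0.024, 1.0, 0.015], [-0.501, 0.001, -0.865]]
wrist_force: [0.5, 0.3, -0.4]
width: 0.0902
grip_force: 0.0
```

Run:
```python
from sim import *
from h import *
q=np.array(ctrl.get_obs()['joint_positions']);h=-np.pi/2
delta(knob(-.051,-.014),KR(h))
```

```text
d [-0.0007  0.0035  0.0385] rot [-0.0007  0.0012 -0.0025] j [ 0.807   0.3314 -0.7939  2.442   1.9568  0.1809 -0.2144] f [ 0.5149  0.325  -0.4294] w 0.09018842013561895 t 21.775
```

The wrist is now in the good branch (j5≈1.96, j7≈−0.21). Descending onto the knob and gripping.

Request:
jog_arm(segments=[[[-0.0007, 0.0035, 0.013, 0, 0, 0], [0, 0, 0.013, 0, 0, 0], [0, 0, 0.012, 0, 0, 0], [0, 0, 0, 0, 0, 0]]])

```text
time_s: 22.28
ee_pos: [0.4981, -0.0771, 0.0696]
tool_rot: [[-0.866, -0.035, 0.499], [-0.029, 0.999, 0.019], [-0.5, 0.002, -0.866]]
wrist_force: [-0.1, 0.4, 0.5]
width: 0.0898
grip_force: 0.0
```

Request:
jog_arm(segments=[[[0, 0, 0, 0, 0, 0], [0, 0, 0, 0, 0, 0], [0, 0, 0, 0, 0, 0], [0, 0, 0, 0, 0, 0], [0, 0, 0, 0, 0, 0], [0, 0, 0, 0, 0, 0]]], jaw=0.02, grip_n=35)

```text
time_s: 23.02
ee_pos: [0.4978, -0.082, 0.0701]
tool_rot: [[-0.865, -0.023, 0.501], [-0.02, 1.0, 0.012], [-0.501, -0.0, -0.866]]
wrist_force: [-3.5, -12.2, 3.4]
width: 0.035
grip_force: 35.5
```

Run:
```python
from h import *
delta(knob(-.051,-.014),KR(-np.pi/2));print(ctrl.get_obs()['wrist_torque'])
```

```text
d [-0.0006  0.0002  0.0006] rot [-0.0038  0.001  -0.0062] j [ 0.8102  0.4792 -0.8729  2.4319  2.056   0.3419 -0.3065] f [ -3.4823 -12.2284   3.4445] w 0.03498609637315989 t 23.025
[-1.9859  0.6675 -1.0355]
```

Request:
jog_arm(segments=[[[0, -0.002, 0, 0, 0, 0], [0, -0.002, 0, 0, 0, 0], [0, 0, 0, 0, 0, 0], [0, 0, 0, 0, 0, 0]]])

```text
time_s: 23.52
ee_pos: [0.4976, -0.0824, 0.0701]
tool_rot: [[-0.866, -0.029, 0.5], [-0.023, 1.0, 0.018], [-0.5, 0.004, -0.866]]
wrist_force: [-0.5, -4.6, 1.4]
width: 0.0345
grip_force: 35.0
```

```bash
python3 -c "
from h import *
o=ctrl.get_obs();print(o['wrist_torque'],o['wrist_torque']@AX)"
```

```text
[-0.79402149  0.40977118 -0.39930381] 0.04476143469448707
```

Request:
jog_arm(segments=[[[0, -0.001, 0, 0, 0, -0.1], [0, 0, 0, 0, 0, -0.1], [0, 0, 0, 0, 0, -0.1], [0, 0, 0, 0, 0, -0.1], [0, 0, 0, 0, 0, -0.1], [0, 0, 0, 0, 0, -0.1], [0, 0, 0, 0, 0, -0.1], [0, 0, 0, 0, 0, -0.1]]])

```text
time_s: 24.52
ee_pos: [0.4981, -0.0835, 0.0703]
tool_rot: [[-0.58, -0.643, 0.501], [-0.735, 0.678, 0.018], [-0.351, -0.358, -0.866]]
wrist_force: [1.2, -3.8, 1.0]
width: 0.035
grip_force: 35.0
```

```bash
python3 -c "
from h import *
o=ctrl.get_obs();print(o['wrist_torque'],o['wrist_torque']@AX)
delta(knob(-.051,-.014),KR(-np.pi/2))"
```

```text
[-0.6093584   0.19120392 -0.55873756] -0.182263364179078
d [-0.0013  0.0009  0.0007] rot [0.0022 0.0021 0.7997] j [ 0.6614  0.4181 -0.6633  2.4394  2.3114  0.2447  0.2336] f [ 1.1554 -3.8015  0.993 ] w 0.03501292287317229 t 24.525
```

Request:
jog_arm(segments=[[[0.0009, -0.0008, 0, 0, 0, -0.1], [0, 0, 0, 0, 0, -0.1], [0, 0, 0, 0, 0, -0.1], [0, 0, 0, 0, 0, -0.1], [0, 0, 0, 0, 0, -0.1], [0, 0, 0, 0, 0, -0.1]]])

```text
time_s: 25.28
ee_pos: [0.4988, -0.0839, 0.0707]
tool_rot: [[-0.114, -0.858, 0.501], [-0.99, 0.143, 0.019], [-0.088, -0.494, -0.865]]
wrist_force: [3.4, -1.2, 1.1]
width: 0.0345
grip_force: 35.0
```

```bash
python3 -c "
from h import *
o=ctrl.get_obs();print(o['wrist_torque'],o['wrist_torque']@AX)
delta(knob(-.051,-.014),KR(-np.pi/2))"
```

```text
[-0.11340008 -0.20278094 -0.30834144] -0.2072616123644293
d [-0.002   0.0008  0.0006] rot [0.0018 0.0044 1.4008] j [ 0.5548  0.39   -0.5272  2.4458  2.5409  0.208   0.5962] f [ 3.4095 -1.1623  1.0561] w 0.034549677987224685 t 25.275
```

Request:
jog_arm(segments=[[[0, 0, 0, 0, 0, -0.1], [0, 0, 0, 0, 0, -0.1], [0, 0, 0, 0, 0, -0.1], [0, 0, 0, 0, 0, -0.1], [0, 0, 0, 0, 0, 0]]])

```text
time_s: 25.9
ee_pos: [0.4992, -0.0838, 0.0709]
tool_rot: [[0.226, -0.835, 0.502], [-0.968, -0.251, 0.019], [0.11, -0.49, -0.865]]
wrist_force: [4.8, -1.0, 3.6]
width: 0.0346
grip_force: 35.0
```

```bash
python3 -c "
from h import *
o=ctrl.get_obs();print(o['wrist_torque'],o['wrist_torque']@AX)
delta(knob(-.051,-.014),KR(-np.pi/2))"
```

```text
[-0.02931898 -0.57873674  0.04265853] 0.060432904508257404
d [-0.0021  0.0006  0.0006] rot [0.0002 0.0055 1.798 ] j [ 0.4857  0.3763 -0.4431  2.4505  2.7011  0.195   0.8266] f [ 4.7564 -0.9672  3.6343] w 0.03463030685655797 t 25.9
```

Request:
jog_arm(segments=[[[-0.005, -0.0012, 0, 0, 0, 0], [-0.005, -0.0012, 0, 0, 0, 0], [0, 0, 0, 0, 0, 0]]])

```text
time_s: 26.28
ee_pos: [0.4989, -0.073, 0.071]
tool_rot: [[0.225, -0.835, 0.502], [-0.968, -0.249, 0.02], [0.109, -0.491, -0.865]]
wrist_force: [5.9, 1.4, 1.9]
width: 0.0348
grip_force: 35.0
```

Request:
jog_arm(segments=[[[-0.01, -0.0023, 0, 0, 0, 0], [-0.01, -0.0023, 0, 0, 0, 0], [-0.01, -0.0023, 0, 0, 0, 0], [-0.01, -0.0023, 0, 0, 0, 0], [0, 0, 0, 0, 0, 0]]])

```text
time_s: 26.9
ee_pos: [0.4976, -0.0314, 0.071]
tool_rot: [[0.226, -0.835, 0.502], [-0.968, -0.25, 0.02], [0.108, -0.49, -0.865]]
wrist_force: [6.8, 1.3, -0.8]
width: 0.0347
grip_force: 35.0
```

```bash
python3 -c "
from h import *
delta(knob(.013,-.014),KR(-np.pi/2-1.8));f=shot('wrist','w2.png')"
```

```text
d [-0.0134 -0.002   0.0008] rot [-0.0036  0.0044 -0.0033] j [ 0.2687  0.3554 -0.3777  2.4814  2.5497  0.2429  0.8199] f [ 6.7724  1.3346 -0.7576] w 0.034711637783279216 t 26.9
```

View pics/w2.png

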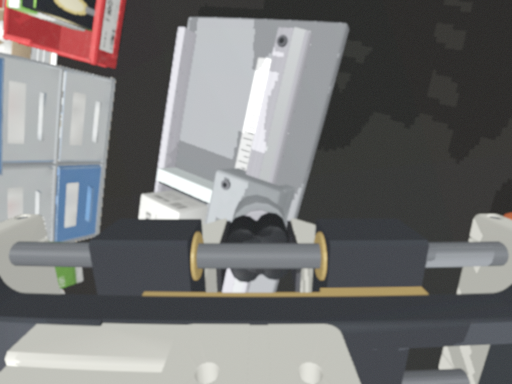

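The wrist view shows the stop has slid with the knob. The carriage is at (245,200) and the bar, at (185,190), is now close to the carton at (165,208). Next I'll creep up to contact.

Request:
jog_arm(segments=[[[-0.0035, -0.0025, 0.001, 0, 0, 0], [-0.004, -0.001, 0, 0, 0, 0], [0, 0, 0, 0, 0, 0], [0, 0, 0, 0, 0, 0]]])

```text
time_s: 27.45
ee_pos: [0.4976, -0.0239, 0.0708]
tool_rot: [[0.225, -0.836, 0.5], [-0.968, -0.249, 0.02], [0.108, -0.489, -0.866]]
wrist_force: [-5.1, 1.7, 16.2]
width: 0.0346
grip_force: 35.0
```

Request:
jog_arm(segments=[[[-0.001, -0.0002, 0, 0, 0, 0], [0, 0, 0, 0, 0, 0], [0, 0, 0, 0, 0, 0]]])

```text
time_s: 27.82
ee_pos: [0.4975, -0.0233, 0.0708]
tool_rot: [[0.225, -0.836, 0.501], [-0.968, -0.249, 0.019], [0.108, -0.489, -0.866]]
wrist_force: [-4.4, -0.0, 15.1]
width: 0.0347
grip_force: 35.0
```

Request:
jog_arm(segments=[[[-0.001, -0.0002, 0, 0, 0, 0], [0, 0, 0, 0, 0, 0], [0, 0, 0, 0, 0, 0]]])

```text
time_s: 28.2
ee_pos: [0.4975, -0.0224, 0.0708]
tool_rot: [[0.225, -0.836, 0.501], [-0.968, -0.249, 0.019], [0.108, -0.489, -0.866]]
wrist_force: [-4.9, -1.3, 15.3]
width: 0.0343
grip_force: 35.0
```

Request:
jog_arm(segments=[[[-0.001, -0.0002, 0, 0, 0, 0], [0, 0, 0, 0, 0, 0], [0, 0, 0, 0, 0, 0]]])

```text
time_s: 28.58
ee_pos: [0.4975, -0.0214, 0.0708]
tool_rot: [[0.224, -0.836, 0.501], [-0.968, -0.248, 0.019], [0.108, -0.489, -0.865]]
wrist_force: [-5.1, -0.6, 15.1]
width: 0.0345
grip_force: 35.0
```

Request:
jog_arm(segments=[[[-0.001, -0.0002, -0.001, 0, 0, 0], [-0.001, -0.0002, 0, 0, 0, 0], [0, 0, 0, 0, 0, 0], [0, 0, 0, 0, 0, 0]]])

```text
time_s: 29.08
ee_pos: [0.4973, -0.02, 0.071]
tool_rot: [[0.223, -0.837, 0.5], [-0.969, -0.247, 0.018], [0.108, -0.489, -0.866]]
wrist_force: [5.8, -2.0, -2.6]
width: 0.0346
grip_force: 35.0
```

Request:
jog_arm(segments=[[[-0.001, -0.0002, 0, 0, 0, 0], [0, 0, 0, 0, 0, 0], [0, 0, 0, 0, 0, 0]]])

```text
time_s: 29.45
ee_pos: [0.4973, -0.0199, 0.071]
tool_rot: [[0.222, -0.837, 0.5], [-0.969, -0.246, 0.017], [0.109, -0.489, -0.866]]
wrist_force: [6.1, -5.5, -2.8]
width: 0.0347
grip_force: 35.0
```

Request:
jog_arm(segments=[[[-0.001, -0.0002, 0, 0, 0, 0], [0, 0, 0, 0, 0, 0], [0, 0, 0, 0, 0, 0]]])

```text
time_s: 29.82
ee_pos: [0.4973, -0.0197, 0.071]
tool_rot: [[0.22, -0.837, 0.501], [-0.969, -0.245, 0.016], [0.11, -0.489, -0.866]]
wrist_force: [5.6, -8.0, -4.0]
width: 0.0348
grip_force: 35.0
```

Request:
jog_arm(segments=[[[0.001, 0.0002, 0, 0, 0, 0], [0.0003, 0, 0, 0, 0, 0], [0, 0, 0, 0, 0, 0]]])

```text
time_s: 30.2
ee_pos: [0.4973, -0.0199, 0.071]
tool_rot: [[0.222, -0.837, 0.5], [-0.969, -0.247, 0.018], [0.109, -0.488, -0.866]]
wrist_force: [5.6, -4.7, -3.7]
width: 0.0345
grip_force: 35.0
```

Request:
jog_arm(segments=[[[0, 0, 0, 0, 0, 0.1], [0, 0, 0, 0, 0, 0.1], [0, 0, 0, 0, 0, 0.1], [0, 0, 0, 0, 0, 0.1], [0, 0, 0, 0, 0, 0]]])

```text
time_s: 30.82
ee_pos: [0.4968, -0.02, 0.0707]
tool_rot: [[-0.123, -0.858, 0.499], [-0.988, 0.152, 0.018], [-0.091, -0.491, -0.866]]
wrist_force: [4.3, -3.4, -2.7]
width: 0.0346
grip_force: 35.0
```

```bash
python3 -c "
from h import *
o=ctrl.get_obs();print(o['wrist_torque']@AX)
delta(knob(.013,-.014),KR(-np.pi/2-1.8))"
```

```text
-0.2282331617781927
d [-0.002   0.0009  0.0007] rot [ 0.0003  0.0023 -0.4085] j [ 0.2959  0.3641 -0.4589  2.4786  2.3706  0.2712  0.5611] f [ 4.29   -3.4444 -2.6929] w 0.03458287708645162 t 30.825
```

Request:
jog_arm(segments=[[[0, 0, 0, 0, 0, 0.1], [0, 0, 0, 0, 0, 0.1], [0, 0, 0, 0, 0, 0.1], [0, 0, 0, 0, 0, 0.1], [0, 0, 0, 0, 0, 0.1], [0, 0, 0, 0, 0, 0.1], [0, 0, 0, 0, 0, 0.1], [0, 0, 0, 0, 0, 0.1]]])

```text
time_s: 31.82
ee_pos: [0.4959, -0.0194, 0.0703]
tool_rot: [[-0.702, -0.51, 0.498], [-0.579, 0.815, 0.019], [-0.415, -0.275, -0.867]]
wrist_force: [3.6, -2.4, -4.8]
width: 0.0347
grip_force: 35.0
```

```bash
python3 -c "
from h import *
o=ctrl.get_obs();print(o['wrist_torque']@AX)"
```

```text
0.03393067515110676
```

Request:
jog_arm(segments=[[[0, 0, 0, 0, 0, 0.1], [0, 0, 0, 0, 0, 0.1], [0, 0, 0, 0, 0, 0.1], [0, 0, 0, 0, 0, 0.1], [0, 0, 0, 0, 0, 0.1], [0, 0, 0, 0, 0, 0.1], [0, 0, 0, 0, 0, 0.1], [0, 0, 0, 0, 0, 0.1]]], grip_n=50)

```text
time_s: 32.83
ee_pos: [0.4956, -0.0184, 0.0702]
tool_rot: [[-0.855, 0.146, 0.497], [0.18, 0.983, 0.021], [-0.486, 0.107, -0.867]]
wrist_force: [3.0, 0.6, -6.1]
width: 0.0344
grip_force: 50.0
```

```bash
python3 -c "
from h import *
o=ctrl.get_obs();print(o['wrist_torque']@AX)
delta(knob(.013,-.014),KR(-np.pi/2-1.8))"
```

```text
0.07052309796647362
d [-0.0006  0.0006  0.0008] rot [ 0.0066  0.0025 -2.0077] j [ 0.6391  0.4711 -0.8953  2.4557  1.9873  0.429  -0.6171] f [ 3.0233  0.5567 -6.1131] w 0.03437712502743268 t 32.825
```

Request:
jog_arm(segments=[[[0, 0, 0, 0, 0, 0.1], [0, 0, 0, 0, 0, 0.1], [0, 0, 0, 0, 0, 0.1], [0, 0, 0, 0, 0, 0.1], [0, 0, 0, 0, 0, 0.1], [0, 0, 0, 0, 0, 0.1], [0, 0, 0, 0, 0, 0]]])

```text
time_s: 33.7
ee_pos: [0.496, -0.0176, 0.0705]
tool_rot: [[-0.625, 0.601, 0.498], [0.702, 0.712, 0.022], [-0.341, 0.363, -0.867]]
wrist_force: [2.9, 3.0, -5.5]
width: 0.0339
grip_force: 50.0
```

```bash
python3 -c "
from h import *
o=ctrl.get_obs();print(o['wrist_torque']@AX)
delta(knob(.013,-.014),KR(-np.pi/2-1.8))"
```

```text
-0.030300376627469983
d [-0.0004 -0.      0.0008] rot [ 0.0094  0.0023 -2.6046] j [ 0.7423  0.5346 -1.0438  2.4489  1.9035  0.5157 -1.1123] f [ 2.918   3.0031 -5.5293] w 0.033901786771470814 t 33.7
```

Request:
jog_arm(segments=[[[0, 0, 0, 0, 0, 0.1], [0, 0, 0, 0, 0, 0.1], [0, 0, 0, 0, 0, 0.1], [0, 0, 0, 0, 0, 0]]])

```text
time_s: 34.2
ee_pos: [0.4951, -0.0156, 0.0703]
tool_rot: [[-0.426, 0.756, 0.497], [0.878, 0.478, 0.026], [-0.218, 0.448, -0.867]]
wrist_force: [3.2, 8.6, -8.5]
width: 0.0355
grip_force: 50.0
```

```bash
python3 -c "
from h import *
o=ctrl.get_obs();print(o['wrist_torque']@AX)
delta(knob(.013,-.014),KR(-np.pi/2-1.8))"
```

```text
1.1319151603885924
d [-0.0026 -0.0001  0.0011] rot [ 0.0161  0.0019 -2.8991] j [ 0.7838  0.5698 -1.1119  2.4479  1.8724  0.5607 -1.3689] f [ 3.182   8.6316 -8.5373] w 0.03549139644801557 t 34.2
```

Request:
jog_arm(segments=[[[0, 0, 0, 0, 0, -0.06], [0, 0, 0, 0, 0, 0], [0, 0, 0, 0, 0, 0]]])

```text
time_s: 34.58
ee_pos: [0.4949, -0.0157, 0.0701]
tool_rot: [[-0.47, 0.73, 0.497], [0.848, 0.529, 0.026], [-0.244, 0.433, -0.868]]
wrist_force: [2.7, 9.6, -9.6]
width: 0.036
grip_force: 50.0
```

```bash
python3 -c "
from h import *
o=ctrl.get_obs();print(o['wrist_torque']@AX)"
```

```text
0.213196421971111
```

Request:
jog_arm(segments=[[[0, 0, 0, 0, 0, 0], [0, 0, 0, 0, 0, 0], [0, 0, 0, 0, 0, 0], [0, 0, 0, 0, 0, 0], [0, 0, 0, 0, 0, 0]]], jaw=0.09)

```text
time_s: 35.2
ee_pos: [0.497, -0.0191, 0.0711]
tool_rot: [[-0.464, 0.731, 0.5], [0.85, 0.526, 0.019], [-0.249, 0.434, -0.866]]
wrist_force: [-0.1, 0.3, 0.1]
width: 0.0812
grip_force: 0.0
```

Request:
jog_arm(segments=[[[0, 0, -0.01, 0, 0, 0], [0, 0, -0.02, 0, 0, 0], [0, 0, -0.02, 0, 0, 0], [0, 0, 0, 0, 0, 0]]])

```text
time_s: 35.7
ee_pos: [0.472, -0.0204, 0.1159]
tool_rot: [[-0.463, 0.73, 0.502], [0.85, 0.527, 0.017], [-0.252, 0.434, -0.865]]
wrist_force: [0.2, -0.6, -0.3]
width: 0.0901
grip_force: 0.0
```

```bash
python3 -c "
from h import *
f=shot('side','s3.png');cv2.imwrite('pics/s3c.png',cv2.resize(f['pixels'][150:260,190:330],None,fx=5,fy=5,interpolation=2))
delta(knob(.013,.05),KR())"
```

```text
d [ 0.0024 -0.0003 -0.0124] rot [ 0.0024 -0.0008  0.5283] j [ 0.8546  0.363  -1.1049  2.4555  1.6741  0.3747 -1.1507] f [ 0.5623 -0.0956 -0.4595] w 0.08982025102216334 t 35.75
```

Request:
jog_arm(segments=[[[0, 0, -0.04, 0, 0, 0], [0, 0, -0.05, 0, 0, 0], [0.03, -0.03, -0.03, 0, 0, 0], [0, 0, 0, 0, 0, 0]]])

```text
time_s: 36.25
ee_pos: [0.4103, -0.0235, 0.1448]
tool_rot: [[-0.474, 0.754, 0.455], [0.849, 0.528, 0.011], [-0.232, 0.392, -0.89]]
wrist_force: [0.5, -0.8, -0.6]
width: 0.0902
grip_force: 0.0
```

Run:
```python
from h import *
f=shot('side','s4.png');cv2.imwrite('pics/s4c.png',cv2.resize(f['pixels'][150:260,190:330],None,fx=5,fy=5,interpolation=2))
f=shot('top','t4.png');cv2.imwrite('pics/t4c.png',cv2.resize(f['pixels'][140:250,200:380],None,fx=4,fy=4,interpolation=2))
delta(jig([-.1,-.3,.25]),KR())
```

```text
d [-0.3186 -0.0699 -0.0653] rot [-0.0482 -0.0112  0.5296] j [ 1.082   0.1335 -1.2002  2.4834  0.8611  0.1995 -0.3395] f [1.0077 0.8032 0.0319] w 0.09018875126737831 t 36.35
```

View pics/s4c.png

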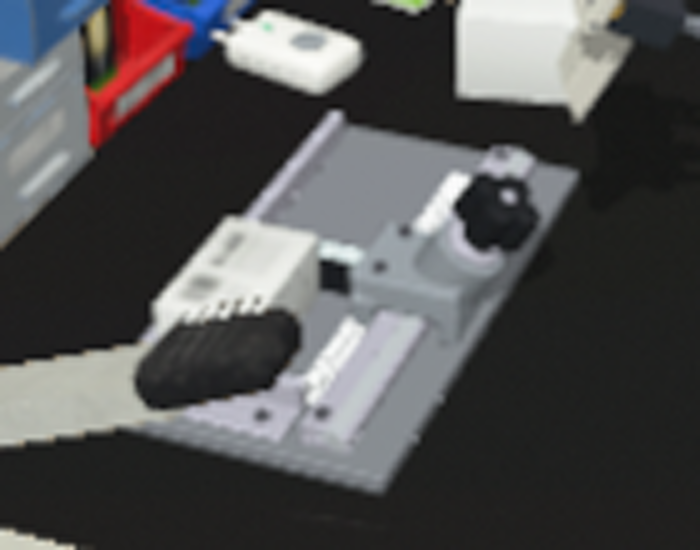

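The side view shows the carton in the corner, with top corners at (228,215), (322,240) and about (155,305). The stop's black face (335,270) is against its end, and the knob is clear at (497,212). I'll check the coordinates in the top view.

Run:
```python
from h import *
np.set_printoptions(precision=4,suppress=True)
J=lambda P:(P-JO)@JR
f=load('s4');o=lambda x,y:(190+(x+.5)/5-.5,150+(y+.5)/5-.5)
print('side carton top corners',J(onz(f,[o(228,215),o(322,240),o(155,303)],.052)))
print('stop face top', J(onz(f,[o(318,258),o(355,268)],.038)))
f=load('t4');g=cv2.cvtColor(f['pixels'],cv2.COLOR_BGR2GRAY)
k=proj(f,[jig([.035,.0635,.052]),jig([.035,.021,.045]),jig([.035,-.02,.03])]);print(k);r=int(k[1,1]);print(g[r,int(k[0,0])-22:int(k[2,0])+4])
```

```text
side carton top corners [[0.0604 0.0212 0.052 ]
 [0.0065 0.025  0.052 ]
 [0.0598 0.1048 0.052 ]]
stop face top [[ 0.0106  0.0216  0.038 ]
 [-0.0103  0.0231  0.038 ]]
[[239.3643 177.1729]
 [253.9212 177.4254]
 [267.8031 178.2534]]
[213 214 218 213 213 217 224 225 241 249 249 248 246 246 246 245 244 245
 245 247 248 248 241 235 237 238 237 238 237 235 236 237 240 244 245 245
 245 166 187 213 210 229 175 119 118 119 119 118 119 118 119 155 169 169]
```

View pics/t4c.png

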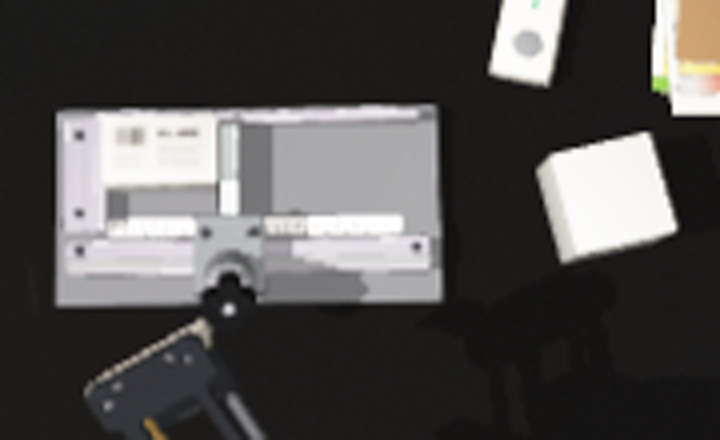

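In the top view the carton, at (160,150), sits between the end fence and the stop, and the bystanders haven't moved. I'll check its yaw against the fence with fitted lines.

Run:
```python
from h import *
np.set_printoptions(precision=4,suppress=True)
J=lambda P:(P-JO)@JR
f=load('t4');g=cv2.cvtColor(f['pixels'],cv2.COLOR_BGR2GRAY).astype(float)
def line(pts,z):
    P=J(onz(f,pts,z))[:,:2];vx,vy,x,y=cv2.fitLine(P.astype(np.float32),cv2.DIST_HUBER,0,1e-4,1e-4).ravel();print(np.degrees(np.arctan2(vy,vx)),P[0],P[-1])
# front top edge of carton: scan down from row 180
pts=[]
for c in range(229,253):
    col=g[178:194,c];i=np.argmin(np.diff(col));pts.append((c,178+i+.5))
print([p[1] for p in pts]);line(pts,.052)
pts=[]
for c in range(230,252):
    col=g[163:172,c];i=np.argmax(np.abs(np.diff(col)));pts.append((c,163+i+.5))
print([p[1] for p in pts]);line(pts,.052)
print(g[164:190,[229,233,237,241,245,249,252]].astype(int))
print(g[[172,175,178,181],248:262].astype(int))
```

```text
[np.float64(186.5), np.float64(185.5), np.float64(185.5), np.float64(186.5), np.float64(185.5), np.float64(185.5), np.float64(185.5), np.float64(185.5), np.float64(185.5), np.float64(185.5), np.float64(185.5), np.float64(185.5), np.float64(185.5), np.float64(185.5), np.float64(185.5), np.float64(185.5), np.float64(185.5), np.float64(185.5), np.float64(185.5), np.float64(185.5), np.float64(185.5), np.float64(185.5), np.float64(185.5), np.float64(185.5)]
89.010124 [0.0077 0.094 ] [0.0095 0.0266]
[np.float64(166.5), np.float64(166.5), np.float64(166.5), np.float64(166.5), np.float64(166.5), np.float64(166.5), np.float64(166.5), np.float64(166.5), np.float64(166.5), np.float64(167.5), np.float64(167.5), np.float64(167.5), np.float64(167.5), np.float64(166.5), np.float64(166.5), np.float64(166.5), np.float64(166.5), np.float64(166.5), np.float64(166.5), np.float64(166.5), np.float64(167.5), np.float64(166.5)]
88.89793 [0.0677 0.0911] [0.0665 0.029 ]
[[ 27  28  27  26  26  26  26]
 [ 27  28  27  27  26  26  25]
 [ 26  27  26  27  27  22  33]
 [ 93 157 130 108 115 118 123]
 [200 219 223 199
[... 202 characters left out ...]
217 172 245 243 241 241 244]
 [234 219 247 239 238 239 244]
 [246 244 248 237 237 240 245]
 [245 244 249 241 241 242 245]
 [243 243 249 242 241 242 246]
 [245 244 249 240 238 239 247]
 [244 244 249 244 242 243 247]
 [248 248 250 248 248 248 248]
 [251 251 250 250 249 249 248]
 [251 251 251 250 250 249 248]
 [241 242 239 234 230 224 222]
 [203 200 194 172 174 163 158]
 [150 162 158 152 160 155 153]
 [121 163 162 164 164 163 162]
 [117 169 169 169 169 170 170]]
[[192 215 238 242 242 243 161 188 213 210 233 179 117 117]
 [241 241 243 244 244 244 164 187 213 211 229 173 119 118]
 [239 242 245 246 245 246 168 186 212 210 230 175 119 118]
 [242 243 246 247 247 248 173 185 211 210 232 177 119 118]]
```

```bash
python3 -c "
from h import *
print(ctrl.hand_in())"
```

```text
the job is handed in; nothing more can be done
None
```

The job is handed in: the carton lies flat in the jig's corner with the stop up against its free end, and the knob is turned up to its hard stop. It took about 36 s of the 66 s, and the last pictures show the carton within about 1° of square and the other things where they were. During the first approach to the knob, joint 6 read 0.119 against its 0.12 limit.

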